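# Make up two breakfast gift boxes at the bakery bench

### The job

Make up the two breakfast gift boxes: the biscuit tin, the jam jar and the syrup bottle go in the long three-compartment box, and the tea caddy and the small honey jar in the short two-compartment box, each standing upright on the box floor in the compartment that fits its size. Set them down gently, do not drop or knock over any of them, and leave the flour dredger and the mug standing where they are.

Things in the scene. Friction and masses are not known exactly. Their poses are not given: they have to be found in the camera images.
- jam_mid (a point): Wide jam jar: dark red jam, plain paper band, flat bare-metal screw lid. Round, 66 mm across, 84 mm tall, about 0.35 kg. Loose, standing upright. The point is its centre, 42 mm above its underside; z is its upright axis.
- honey_mid (a point): Small honey jar, the slimmest and shortest of the stock: amber honey, paper band, bare-metal screw lid. Round, 42 mm across, 74 mm tall, about 0.12 kg. Loose, standing upright. The point is its centre, 37 mm above its underside; z is its upright axis.
- bottle_mid (a point): Small brown syrup bottle with sloping shoulders and a narrow metal cap. Round body 46 mm across up to 70 mm height, shoulders to 84 mm, cap 28 mm across up to the top at 104 mm; about 0.22 kg. Loose, standing upright. The point is its centre, 52 mm above its underside (still on the straight body); z is its upright axis.
- tin_mid (a point): Oblong metal biscuit tin with a press-on lid and a paper band: 53 mm along its own x, 89 mm along its own y, 76 mm tall, about 0.24 kg. Loose, standing upright, x roughly away from the robot. The point is its centre, 38 mm above its underside; z is up.
- caddy_mid (a point): Square metal tea caddy with a round plug lid on top and a paper band: 60 by 60 mm, 82 mm to its flat top, 93 mm with the lid (46 mm across); about 0.2 kg. Loose, standing upright. The point is its centre, 46.5 mm above its underside; x and y are square to its sides, z up.
- long_box: Long shallow kraft gift-box base, fixed, THREE compartments in a row along its y; 92 (x) by 268 mm (y). Outer walls 28 mm tall, cross walls 25, 4 thick; floor 3 thick. Compartments, all 84 mm wide in x: tin 106 long, centre y -77; jam 84 long, centre y +22; bottle 62 long, centre y +99 mm. Origin: centre of underside. Hold things by the upper half to keep the fingers above the walls.
- short_box: Short shallow kraft gift-box base, fixed, TWO compartments in a row along its y; 86 (x) by 148 mm (y). Outer walls 28 mm tall, cross wall 25, 4 thick; floor 3 thick. Compartments, both 78 mm wide in x: caddy 78 long, centre y -31 mm; honey 58 long, centre y +41 mm. Origin: centre of underside, on the table.
- dredger_mid (a point): Steel flour dredger with a domed lid with holes and a wire handle at its side, 64 mm across, 101 mm tall. Not for the boxes: it stands among the stock and must be left standing there. The point is on its axis, 50 mm up.
- mug_mid (a point): Blue ceramic mug, open, 78 mm across plus handle, 88 mm tall. Not for the boxes: it stands among the stock and must be left standing there. The point is on its axis, 44 mm up.

How it is judged:
At the end, for the whole second after the job is handed in: Tin, jam jar and bottle stand in their own compartments of the long box, caddy and honey jar in theirs of the short box: centre within the compartment's play plus 4 mm, underside on the box floor (height within 7 mm), upright within 0.1 rad, released and at rest (x of jam_mid in the frame of long_box between -0.013 and 0.013 m and y of jam_mid in the frame of long_box between 0.009 and 0.035 m and height (world z) of jam_mid between 0.038 and 0.052 m and angle between each of jam_mid, tin_mid, bottle_mid, caddy_mid, honey_mid's own z axis and vertical below 0.1 rad and linear speed of each of jam, tin, bottle, caddy, honey below 0.02 m/s and angular speed of each of jam, tin, bottle, caddy, honey below 0.2 rad/s and x of tin_mid in the frame of long_box between -0.0195 and 0.0195 m and y of tin_mid in the frame of long_box between -0.0895 and -0.0645 m and height (world z) of tin_mid between 0.034 and 0.048 m and x of bottle_mid in the frame of long_box between -0.023 and 0.023 m and y of bottle_mid in the frame of long_box between 0.087 and 0.111 m and height (world z) of bottle_mid between 0.048 and 0.062 m and x of caddy_mid in the frame of short_box between -0.013 and 0.013 m and y of caddy_mid in the frame of short_box between -0.044 and -0.018 m and height (world z) of caddy_mid between 0.0425 and 0.0565 m and x of honey_mid in the frame of short_box between -0.022 and 0.022 m and y of honey_mid in the frame of short_box between 0.029 and 0.053 m and height (world z) of honey_mid between 0.033 and 0.047 m); the robot touches nothing.
It fails at once if a jar, tin, caddy or bottle is dropped or knocked over (faster than 0.6 m/s less than 15 mm above its standing height) ((linear speed of jam above 0.6 m/s and height (world z) of jam_mid below 0.06 m) or (linear speed of tin above 0.6 m/s and height (world z) of tin_mid below 0.056 m) or (linear speed of bottle above 0.6 m/s and height (world z) of bottle_mid below 0.07 m) or (linear speed of caddy above 0.6 m/s and height (world z) of caddy_mid below 0.0645 m) or (linear speed of honey above 0.6 m/s and height (world z) of honey_mid below 0.055 m)).
It fails at once if the flour dredger is shifted more than 30 mm or tipped (distance of dredger_mid from where it was at the start of the episode above 0.03 m or angle between dredger_mid's own z axis and vertical above 0.35 rad).
It fails at once if the mug is shifted more than 30 mm or tipped (distance of mug_mid from where it was at the start of the episode above 0.03 m or angle between mug_mid's own z axis and vertical above 0.35 rad).
It also fails if it takes over 131 s, if anything falls off the work surface, if the arm or the gripper's body presses on something with over 40 N, if the wrist force passes 120 N, or if a joint passes its speed limit or range.

### The arm

A 6-joint arm with a two-finger parallel gripper is mounted at the origin on the work surface. World frame = base frame: x ahead of the robot, y to its left, z up, the work surface at z = 0. Lengths are in m, angles in rad, forces in N, time in s.
With the tool pointing down it reaches from about 0.35 to 0.775 m from the base axis. Payload 7.3 kg.
Tool frame: the origin (TCP) lies on the centre line of the jaws, within the pads' length; the fingertips stand 25 mm ahead of it and the grasp point (between the pads) lies 6 mm ahead of it; z points along the fingers, y is the direction in which the jaws open and shut (so a half turn about z gives the same grasp; the last joint's range is limited). The gripper opens to 92 mm and grips with 3 to 60 N. Pads are 19 mm wide; open, the fingers measure 130 mm over their backs; the gripper's body (75 mm by 190 mm) begins 47 mm behind the grasp point.
Start: joints at [-1.417, 0.342, 1.524, -0, 1.275, -0.146], TCP at [0.155, -0.502, 0.217] pointing down, gripper open.
Joint ranges: [-2.53, 2.53], [-0.77, 2.02], [0.04, 2.7], [-1, 4.14], [0.28, 2.66], [-3.11, 3.11]. Speed limits (rad/s): [2.57, 2.57, 3.14, 3.14, 3.14, 3.14].

### API

Orientations are given as [roll, pitch, yaw] about the fixed x, y, z axes, in that order (R = Rz(yaw) Ry(pitch) Rx(roll)).
In Python, from cell import telemetry, read_camera, workorder gives the robot as it stands.
- The arm moves only by the shell command python3 -m creep 'ROWS' [FORCE]. ROWS is JSON, one flat list of numbers, 5 for each row, row after row: the opening, from 0 (shut) to 1 (fully open), then the shift along the world's x, y, z in m, then the turn about the world's z in rad. A call has 1 to 12 rows; each row shifts and turns the pose as measured when the row begins; what a row does not reach is not made up. A row lasts 1/8 s, in which the tool goes at most 62.5 mm and 10.7 degrees, less where a joint would pass 70% of its speed; a pose out of reach is approached as far as the arm can. A call is refused whole if a number of a shift passes 0.0625 or a number of a turn 0.188, either way. A call with a gripper value outside its range is refused whole. The fingers move at their own pace and stop on an object; FORCE is the grip in N (left out, the last holds). Time passes only in rows, so rows that do not move let the fingers close. It gives the time, the measured TCP pose, the force and the opening at its end, in the units of the state.
- telemetry.observe(): the state, without advancing time (a new reading comes with each control period).
- read_camera(name): name is "side" or "top"; returns a dict with "image" (480x640x3 uint8, red, green, blue), "fovy" (degrees; the focal length in pixels is half the picture's height over the tangent of half this angle, whatever the lens; pixels are square), "cx", "cy" (the principal point, pixels), "distortion" ([k1, k2, p1, p2, k3] as OpenCV has them; the pictures are not rectified), "R" (3x3) and "t" (3): a world point X has camera coordinates R X + t. Camera axes: x right, y down, z forward; pixel columns grow to the right and rows downward; lengths in m; the calibration is good to about 2 mm. A picture is of the moment at which its call begins. There is no depth.
- workorder.hand_in(): hands the job in, once; it reports no verdict.
The state is a dict: "time": time; "qpos": joint angles; "qvel": joint speeds; "joint_efforts": joint torques, N m; "tool_pos": TCP position; "tool_rot": TCP orientation; "contact_force": force on the tool from outside, world axes, zero at the start; "torque": the same for the moment, N m; "opening": finger opening in m.
Only numpy, scipy, OpenCV 4.12 (cv2) and the standard library are available. Lean on these libraries where they do the work, as an engineer would, in place of code of your own. Each camera call takes 0.05 s, during which the arm holds its last target.

## Working session

There is one attempt and no reset: what is moved stays moved. The work goes in short steps, Python scripts to look and compute and a shell command to move; the robot and the scene stay as the last step left them, time stands still between calls to the robot, and variables do not carry over. Pictures are saved under pics/ and viewed, and the job is handed in when it is done.

```bash
ls; mkdir -p pics; cat > h.py <<'E'
import numpy as np, cv2, json
from cell import telemetry, read_camera, workorder
def grab(n,f):
    c=read_camera(n); cv2.imwrite(f,cv2.cvtColor(c['image'],cv2.COLOR_RGB2BGR)); 
    np.save(f[:-4]+'.npy',c,allow_pickle=True); return c
def load(f): return np.load(f,allow_pickle=True).item()
def K(c):
    f=240/np.tan(np.radians(c['fovy'])/2); return np.array([[f,0,c['cx']],[0,f,c['cy']],[0,0,1]])
def ray(c,p):
    q=cv2.undistortPoints(np.array(p,float).reshape(-1,1,2),K(c),np.array(c['distortion'],float)).reshape(-1,2)
    R=np.array(c['R']);t=np.array(c['t']); o=-R.T@t
    return o,np.c_[q,np.ones(len(q))]@R
def onz(c,p,z):
    o,d=ray(c,p); return o+d*((z-o[2])/d[:,2])[:,None]
def proj(c,X):
    R=np.array(c['R']);r=cv2.Rodrigues(R)[0]
    return cv2.projectPoints(np.array(X,float).reshape(-1,3),r,np.array(c['t'],float),K(c),np.array(c['distortion'],float))[0].reshape(-1,2)
E
python3 - <<'E'
from h import *
for n in ('top','side'):
    c=grab(n,f'pics/{n}0.png'); print(n,{k:np.round(v,4).tolist() for k,v in c.items() if k!='image'}, -np.array(c['R']).T@c['t'])
print(telemetry.observe())
E
```

```text
pics
top {'fovy': 46.8275, 'cx': 323.1312, 'cy': 239.6731, 'distortion': [-0.162, 0.0, 0.0, 0.0, 0.0], 'R': [[-0.004, -1.0, 0.0005], [-0.985, 0.0038, -0.1727], [0.1727, -0.0012, -0.985]], 't': [0.0002, 0.5376, 0.9714]} [ 3.61750345e-01 -6.69301325e-04  1.04966080e+00]
side {'fovy': 55.9896, 'cx': 313.8649, 'cy': 241.507, 'distortion': [-0.0144, 0.0, 0.0, 0.0, 0.0], 'R': [[-0.9826, -0.1855, 0.0089], [-0.1315, 0.6607, -0.739], [0.1312, -0.7273, -0.6736]], 't': [0.5139, 0.119, 0.7462]} [0.42267738 0.55944118 0.58598844]
{'time': 0.1, 'qpos': array([-1.41702931e+00,  3.42646540e-01,  1.52492285e+00, -9.92459657e-06,
        1.27537795e+00, -1.46015080e-01]), 'qvel': array([-1.38395777e-03, -2.51801611e-03, -2.62912155e-03,  5.93114314e-05,
       -6.15925652e-04,  1.28051926e-04]), 'joint_efforts': array([ 1.77400590e-03, -4.32004058e+01, -2.44695050e+01,  7.19782873e-02,
        5.26703009e-02, -5.42052862e-05]), 'tool_pos': array([ 0.15499207, -0.50121156,  0.21611737]), 'tool_rot': array([-3.14025100e+00, -1.87712614e-04,  2.99784869e-01]), 'contact_force': array([ 0.25775482,  0.08546931, -0.39087661]), 'torque': array([ 0.020623  ,  0.0494567 , -0.00571232]), 'opening': 0.09195903375902831}
```

View pics/top0.png

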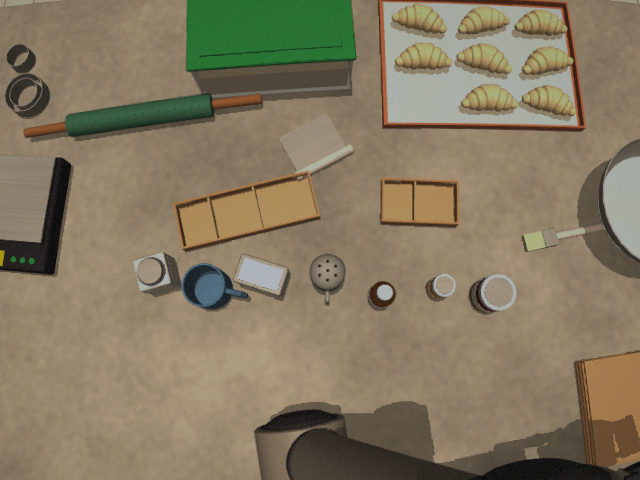

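View pics/side0.png

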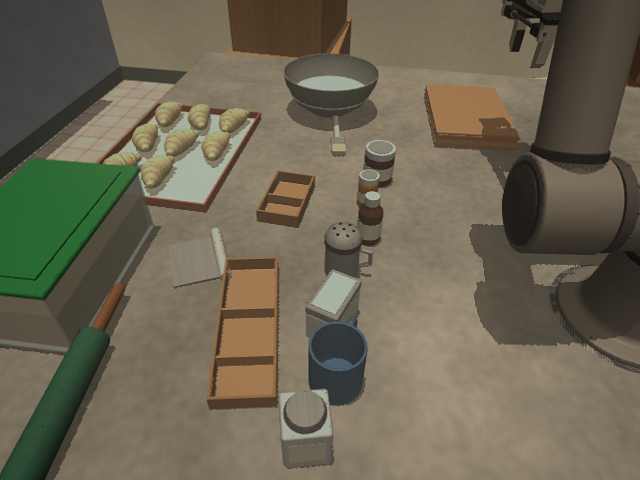

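The top view shows, left to right: caddy (153,271), mug (207,287), tin (262,275), dredger (327,270), bottle (382,293), honey (441,286) and jam (494,293). The long box is near (247,210), with its small bottle cell on the left. The short box is near (420,202), with the honey cell on the left. Next I segment these regions.

```bash
python3 - <<'E'
from h import *
c=load('pics/top0.npy'); im=c['image']
crop=cv2.cvtColor(im[160:320,120:530],cv2.COLOR_RGB2BGR)
cv2.imwrite('pics/crop0.png',cv2.resize(crop[:, :205],None,fx=3.9,fy=3.7,interpolation=cv2.INTER_CUBIC))
cv2.imwrite('pics/crop1.png',cv2.resize(crop[:, 205:],None,fx=3.9,fy=3.7,interpolation=cv2.INTER_CUBIC))
hsv=cv2.cvtColor(im,cv2.COLOR_RGB2HSV)
for p in [(150,268),(137,262),(262,275),(382,292),(441,286),(496,293),(230,210),(420,202),(300,300)]: print(p,hsv[p[1],p[0]])
m=cv2.inRange(hsv,(5,110,60),(20,255,255)); m[:165]=0;m[260:]=0;m[:,:165]=0;m[:,480:]=0
m=cv2.morphologyEx(m,cv2.MORPH_CLOSE,np.ones((5,5)))
for k in cv2.findContours(m,cv2.RETR_EXTERNAL,2)[0]:
    if cv2.contourArea(k)<500: continue
    r=cv2.minAreaRect(k);b=cv2.boxPoints(r); w=onz(c,b,0.028); print('box',r,np.round(b),np.round(w,4).tolist())
    print(' ctr',w.mean(0),np.linalg.norm(w-np.roll(w,-1,0),axis=1), [np.degrees(np.arctan2(*(d[1::-1]))) for d in (np.roll(w,-1,0)-w)])
E
```

```text
(150, 268) [ 19  54 160]
(137, 262) [ 60   6 177]
(262, 275) [108  17 185]
(382, 292) [100  13 182]
(441, 286) [ 16  53 163]
(496, 293) [ 18  53 154]
(230, 210) [ 17 125 170]
(420, 202) [ 17 126 174]
(300, 300) [ 18  69 141]
box ((419.6212158203125, 201.72671508789062), (78.35368347167969, 46.70871353149414), 2.12109637260437) [[380. 224.]
 [381. 177.]
 [460. 180.]
 [458. 227.]] [[0.5712, -0.1085, 0.028], [0.6625, -0.114, 0.028], [0.6572, -0.266, 0.028], [0.5652, -0.2579, 0.028]]
 ctr [ 0.61401271 -0.18658631  0.028     ] [0.09152243 0.15214411 0.09230212 0.14951274] [np.float64(-3.453685286640131), np.float64(-92.01988721568853), np.float64(174.92276767317475), np.float64(87.72068537345446)]
box ((245.5311279296875, 210.43695068359375), (49.99749755859375, 141.65658569335938), 76.46414184570312) [[171. 203.]
 [309. 170.]
 [320. 218.]
 [183. 251.]] [[0.614, 0.2901, 0.028], [0.6776, 0.0255, 0.028], [0.582, 0.0034, 0.028], [0.5196, 0.2631, 0.028]]
 ctr [0.59830689 0.14554145 0.028     ] [0.27209693 0.09809349 0.26718079 0.09818017] [np.float64(-76.4879380273453), np.float64(-166.93300337513898), np.float64(103.51242918572167), np.float64(15.93706855909855)]
```

View pics/crop0.png

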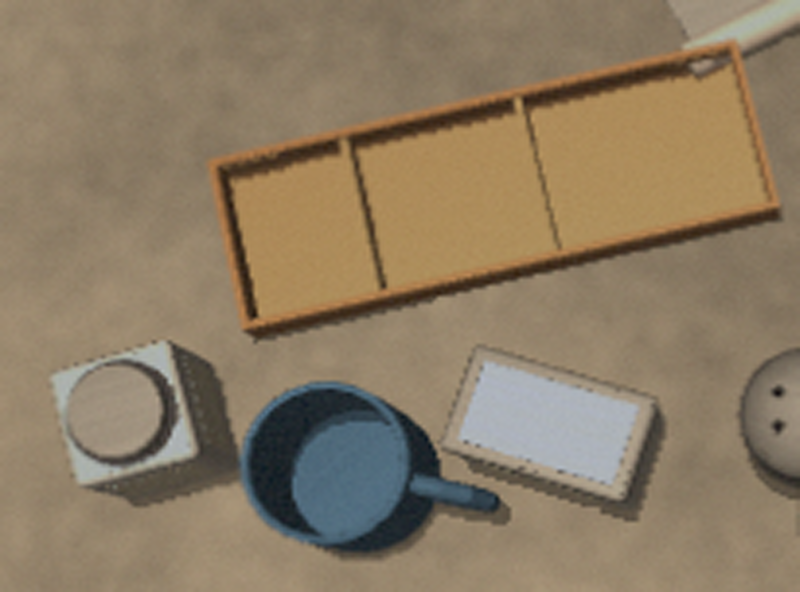

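View pics/crop1.png

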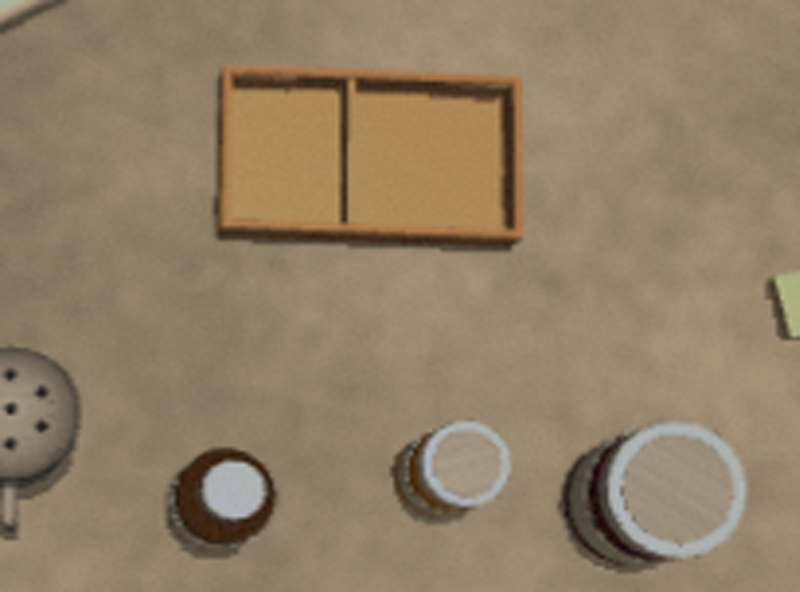

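```bash
cat > m.py <<'E'
from h import *
c=load('pics/top0.npy')
def px(L,ox): return (np.array(L,float)+.5)/[3.9,3.7]-.5+[ox,160]
def quad(n,L,ox,z):
    w=onz(c,px(L,ox),z); s=np.roll(w,-1,0)-w
    print(n,w.mean(0).round(4),np.linalg.norm(s,axis=1).round(4),[round(float(np.degrees(np.arctan2(d[1],d[0]))),1) for d in s])
quad('long',[(212,162),(736,43),(777,208),(248,328)],120,.028)
quad('short',[(223,68),(521,78),(521,238),(219,234)],325,.028)
quad('tin',[(478,346),(658,399),(624,502),(443,448)],120,.076)
quad('caddy',[(52,378),(170,340),(199,453),(82,487)],120,.082)
for n,p,r,ox,z in [('honey',(466,465),43,325,.074),('jam',(677,490),69,325,.084),('bottle',(234,491),32,325,.104),('mug',(326,465),83,120,.088),('dredger',(322.5-205*0,0),0,0,0),('caddylid',(113,411),52,120,.093)]:
    if r==0: continue
    w=onz(c,px([p,(p[0]-r,p[1]),(p[0]+r,p[1])],ox),z); print(n,w[0].round(4),'dia',np.linalg.norm(w[1]-w[2]).round(4))
w=onz(c,[(327.5,270),(310,270),(345,270),(327,302)],.085);print('dredger',w.round(3))
w=onz(c,px([(497,500)],120),.05);print('mughandle',w)
E
python3 m.py
```

```text
long [0.5997 0.1444 0.028 ] [0.2652 0.0899 0.2633 0.0898] [-76.6, -167.2, 103.4, 14.0]
short [ 0.6146 -0.1869  0.028 ] [0.1484 0.0853 0.148  0.0879] [-91.9, 177.0, 89.1, -2.7]
tin [0.471  0.1087 0.076 ] [0.0865 0.0515 0.0865 0.0515] [-107.4, 163.0, 72.6, -17.0]
caddy [0.4747 0.304  0.082 ] [0.0583 0.057  0.0568 0.0555] [-71.4, -163.9, 107.0, 17.6]
honey [ 0.4496 -0.2166  0.074 ] dia 0.0398
jam [ 0.4356 -0.3118  0.084 ] dia 0.0649
bottle [ 0.4357 -0.1066  0.104 ] dia 0.0282
mug [0.45   0.2085 0.088 ] dia 0.0757
caddylid [0.475  0.3064 0.093 ] dia 0.0487
dredger [[ 0.477 -0.009  0.085]
 [ 0.477  0.021  0.085]
 [ 0.477 -0.04   0.085]
 [ 0.421 -0.008  0.085]]
mughandle [[0.43639606 0.13604455 0.05      ]]
```

```bash
cat > t.py <<'E'
from h import *
def box(C,yaw,L): 
    e=np.array([np.cos(yaw),np.sin(yaw)]); f=np.array([-e[1],e[0]]); return np.array(C)+L[0]*e+L[1]*f
d=np.radians
LB=((.5997,.1444),d(13.2)); SB=((.6146,-.1869),d(-1.8))
if __name__=='__main__':
    for n,B,y in [('tin',LB,-.077),('jam',LB,.022),('bottle',LB,.099),('caddy',SB,-.031),('honey',SB,.041)]: print(n,box(*B,(0,y)).round(4))
    s=load('pics/side0.npy'); im=cv2.cvtColor(s['image'],cv2.COLOR_RGB2BGR)
    P=[[*box(*LB,(sx*.046,sy*.134)),.028] for sx in(-1,1) for sy in(-1,1)]+[[*box(*SB,(sx*.043,sy*.074)),.028] for sx in(-1,1) for sy in(-1,1)]
    P+=[[.4496,-.2166,.074],[.4356,-.3118,.084],[.4357,-.1066,.104],[.471,.1087,.076],[.475,.3055,.093],[.45,.2085,.088]]
    T=d(-17.2); P+=[[*box((.471,.1087),T,(a*.0265,b*.0445)),.076] for a in(-1,1) for b in(-1,1)]
    T=d(17); P+=[[*box((.4747,.3045),T,(a*.03,b*.03)),.082] for a in(-1,1) for b in(-1,1)]
    k=2.1; o=np.array([190,130])
    cr=cv2.resize(im[130:480,190:410],None,fx=k,fy=1.7,interpolation=2)
    for p in proj(s,P): cv2.circle(cr,tuple(int(v) for v in (p-o+.5)*[k,1.7]),3,(0,0,255),1)
    cv2.imwrite('pics/ov.png',cr)
    t=cv2.cvtColor(load('pics/top0.npy')['image'],cv2.COLOR_RGB2BGR)
    cv2.imwrite('pics/sp.png',cv2.resize(t[110:230,260:380],None,fx=4,fy=4,interpolation=2))
E
python3 t.py
```

```text
tin [0.6173 0.0694]
jam [0.5947 0.1658]
bottle [0.5771 0.2408]
caddy [ 0.6136 -0.2179]
honey [ 0.6159 -0.1459]
```

View pics/ov.png

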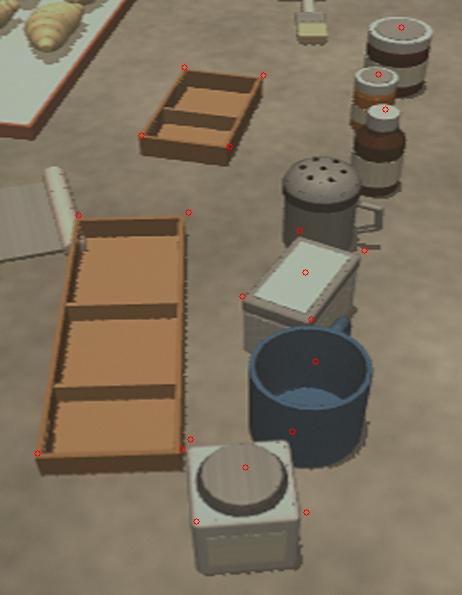

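View pics/sp.png

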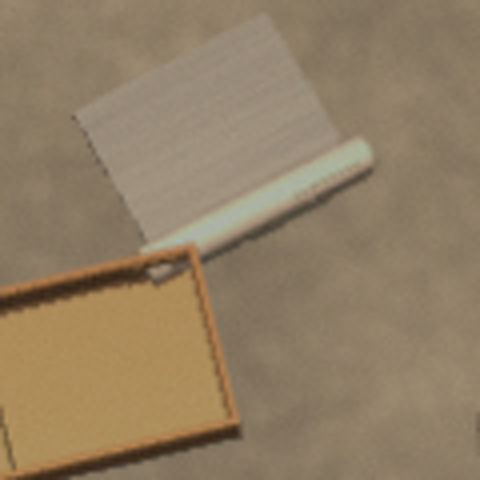

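Every measured size agrees with the given dimensions, and the side view agrees to about 3 mm. A scraper handle pokes into the far right corner of the tin cell, so the tin goes 4 mm nearer the robot. I start with the jam jar, gripping along the box x (yaw 1.80).

```bash
python3 -m creep '[1,0.035,0.024,-0.004,0.187, 1,0.035,0.024,-0.004,0.187, 1,0.035,0.024,-0.004,0.187, 1,0.035,0.024,-0.004,0.187, 1,0.035,0.024,-0.004,0.187, 1,0.035,0.024,-0.004,0.187, 1,0.035,0.024,-0.004,0.187, 1,0.035,0.024,-0.004,0.187, 1,0,0,0,0]' 25
```

```text
time: 1.23
tool_pos: [0.4412, -0.3011, 0.1796]
tool_rot: [-3.136, -0.004, 1.81]
contact_force: [-0.5, 0.5, 0.6]
opening: 0.0918
```

```bash
python3 -m creep '[1,-0.006,-0.011,-0.02,-0.01, 1,0,0,0,0]'; python3 -m creep '[1,0,0,-0.03,0, 1,0,0,-0.03,0, 1,0,0,-0.025,0, 1,0,0,-0.015,0, 1,0,0,0,0]'
```

```text
time: 1.48
tool_pos: [0.4344, -0.3123, 0.1589]
tool_rot: [-3.135, -0.005, 1.798]
contact_force: [-0.0, -0.0, 0.5]
opening: 0.0919
time: 2.1
tool_pos: [0.4341, -0.3153, 0.0604]
tool_rot: [-3.138, 0.0, 1.79]
contact_force: [0.1, -0.7, -0.4]
opening: 0.0919
```

```bash
python3 -m creep '[1,0.001,0.0035,0,0.01, 0.6,0,0,0,0, 0.4,0,0,0,0, 0.3,0,0,0,0, 0.3,0,0,0,0, 0.3,0,0,0,0]' 25; python3 -m creep '[0.3,0,0,0.01,0,0.3,0,0,0.02,0,0.3,0,0,0.03,0,0.3,0,0,0.04,0,0.3,0,0,0.03,0,0.3,0,0,0.01,0,0.3,0,0,0,0]'
```

```text
time: 2.85
tool_pos: [0.4368, -0.3128, 0.0636]
tool_rot: [3.142, 0.005, 1.8]
contact_force: [0.4, 0.3, -0.5]
opening: 0.0653
time: 3.72
tool_pos: [0.4342, -0.311, 0.2077]
tool_rot: [-3.137, -0.0, 1.8]
contact_force: [1.2, 0.6, -3.2]
opening: 0.0651
```

```bash
python3 -m creep '[0.3,0.008,0.02,0,0, 0.3,0.014,0.043,0,0, 0.3,0.016,0.047,0,0, 0.3,0.016,0.047,0,0, 0.3,0.016,0.047,0,0, 0.3,0.016,0.047,0,0, 0.3,0.016,0.047,0,0, 0.3,0.016,0.047,0,0, 0.3,0.016,0.047,0,0, 0.3,0.014,0.043,0,0, 0.3,0.008,0.02,0,0, 0.3,0,0,0,0]'
```

```text
time: 5.22
tool_pos: [0.5837, 0.1601, 0.1857]
tool_rot: [-3.106, -0.013, 1.797]
contact_force: [0.1, -0.2, -2.8]
opening: 0.0654
```

```bash
python3 -m creep '[0.3,0.011,0.005,-0.02,0, 0.3,0,0,-0.02,0, 0.3,0,0,-0.02,0, 0.3,0,0,-0.01,0, 0.3,0,0,0,0]'
```

```text
time: 5.85
tool_pos: [0.5916, 0.1603, 0.1089]
tool_rot: [-3.096, -0.012, 1.794]
contact_force: [-0.1, 0.6, -2.9]
opening: 0.0654
```

```bash
python3 -m creep '[0.3,0.003,0.0055,0,0.007, 0.3,0,0,0,0]';  python3 -m creep '[0.3,0,0,0,0,0.3,0,0,0,0,0.3,0,0,0,0]'
```

```text
time: 6.1
tool_pos: [0.5956, 0.1658, 0.1102]
tool_rot: [-3.098, -0.012, 1.801]
contact_force: [-0.4, 0.3, -3.5]
opening: 0.0655
time: 6.48
tool_pos: [0.5961, 0.1661, 0.1114]
tool_rot: [-3.1, -0.012, 1.801]
contact_force: [0.7, 0.5, -2.0]
opening: 0.0653
```

```bash
python3 -m creep '[0.3,0,0,0.03,0,0.3,0,0,0.03,0,0.3,0,0,0.0,0]';  python3 -m creep '[0.3,0,0,-0.005,0,0.3,0,0,-0.005,0,0.3,0,0,-0.005,0,0.3,0,0,-0.005,0,0.3,0,0,-0.005,0,0.3,0,0,-0.005,0,0.3,0,0,-0.005,0,0.3,0,0,-0.005,0,0.3,0,0,-0.005,0,0.3,0,0,-0.005,0]'
```

```text
time: 6.85
tool_pos: [0.5956, 0.1659, 0.1723]
tool_rot: [-3.099, -0.012, 1.801]
contact_force: [0.8, 0.8, -2.5]
opening: 0.0651
time: 8.1
tool_pos: [0.5936, 0.1656, 0.114]
tool_rot: [-3.092, -0.012, 1.801]
contact_force: [0.4, -0.3, -2.7]
opening: 0.0652
```

```bash
python3 -m creep '[0.3,-0.04,0,0,0,0.3,-0.04,0,0.0,0,0.3,0,0,0.0,0]';  python3 -m creep '[0.3,0.04,0,0,0,0.3,0.04,0,0,0,0.3,0,0,0,0]'; python3 -m creep '[0.3,0,0.04,0,0,0.3,0,0,0,0]';  python3 -m creep '[0.3,0,-0.04,0,0,0.3,0,0,0,0]'
```

```text
time: 8.48
tool_pos: [0.5126, 0.1657, 0.113]
tool_rot: [-3.094, -0.013, 1.801]
contact_force: [-0.2, 0.4, -2.4]
opening: 0.0654
time: 8.85
tool_pos: [0.597, 0.1657, 0.1137]
tool_rot: [-3.098, -0.012, 1.801]
contact_force: [-0.7, -0.1, -1.9]
opening: 0.0654
time: 9.1
tool_pos: [0.5975, 0.206, 0.113]
tool_rot: [-3.097, -0.012, 1.799]
contact_force: [-0.8, -1.2, -2.7]
opening: 0.0654
time: 9.35
tool_pos: [0.597, 0.1649, 0.1125]
tool_rot: [-3.096, -0.011, 1.801]
contact_force: [-0.0, -0.0, -1.8]
opening: 0.0652
```

```bash
python3 -m creep '[0.3,0,0,-0.012,0,0.3,0,0,-0.010,0,0.3,0,0,-0.008,0,0.3,0,0,-0.004,0]';  python3 -m creep '[0.3,0,0,-0.003,0,0.3,0,0,-0.002,0]'
```

```text
time: 9.85
tool_pos: [0.5963, 0.1655, 0.0756]
tool_rot: [-3.095, -0.012, 1.802]
contact_force: [-0.2, -1.4, -2.2]
opening: 0.0653
time: 10.1
tool_pos: [0.5963, 0.1658, 0.07]
tool_rot: [-3.095, -0.012, 1.802]
contact_force: [0.1, -0.3, -3.1]
opening: 0.0651
```

```bash
python3 -m creep '[0.3,0,0,-0.002,0]';  python3 -m creep '[0.3,0,0,-0.0015,0]'; python3 -m creep '[0.3,0,0,-0.0015,0]'
```

```text
time: 10.22
tool_pos: [0.5964, 0.1659, 0.0681]
tool_rot: [-3.095, -0.012, 1.802]
contact_force: [-0.7, 0.3, -2.5]
opening: 0.0651
time: 10.35
tool_pos: [0.5964, 0.1661, 0.0671]
tool_rot: [-3.096, -0.012, 1.802]
contact_force: [-2.0, 0.8, 5.5]
opening: 0.065
time: 10.48
tool_pos: [0.5964, 0.1664, 0.067]
tool_rot: [-3.096, -0.012, 1.802]
contact_force: [-6.3, 0.4, 10.3]
opening: 0.0651
```

```bash
python3 -m creep '[0.75,0,0,0,0,0.85,0,0,0,0,0.92,0,0,0,0,0.92,0,0,0,0]'; python3 -m creep '[0.92,0,0,0.02,0,0.92,0,0,0.04,0,0.92,0,0,0.04,0,0.92,0,0,0.03,0,0.92,0,0,0,0]'
python3 - <<'E'
from h import *
grab('top','pics/top1.png');grab('side','pics/side1.png')
E
```

```text
time: 10.98
tool_pos: [0.5975, 0.1664, 0.0682]
tool_rot: [-3.099, -0.012, 1.802]
contact_force: [-0.4, -0.4, 0.7]
opening: 0.0843
time: 11.6
tool_pos: [0.5969, 0.1661, 0.201]
tool_rot: [-3.098, -0.012, 1.802]
contact_force: [-0.7, -0.3, -0.4]
opening: 0.0841
```

View pics/side1.png

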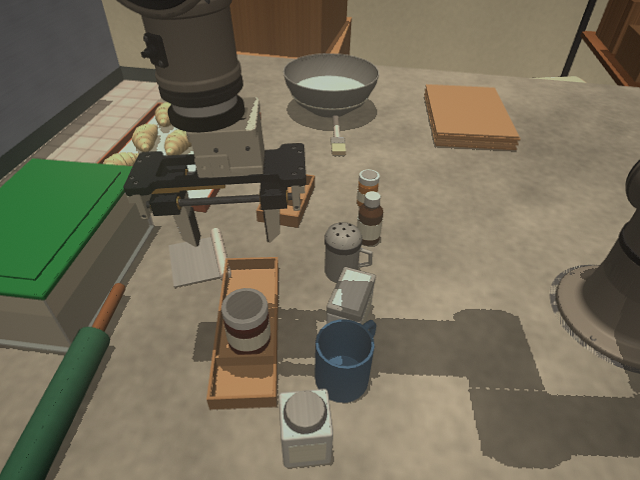

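The jam stands in the middle cell at (247,320), but the tin and mug have shifted a little. My in-and-out wiggle carried the jar low past them. I measure how far they moved.

```bash
python3 - <<'E'
from h import *
a=load('pics/top0.npy')['image'];b=load('pics/top1.npy')['image']
f=lambda i:cv2.cvtColor(cv2.resize(i[160:320,120:340],None,fx=3.5,fy=3.5,interpolation=2),4)
cv2.imwrite('pics/c1.png',f(b))
for n in('top0','top1'):
    c=load(f'pics/{n}.npy'); h=cv2.cvtColor(c['image'],cv2.COLOR_RGB2HSV)
    m=cv2.inRange(h,(98,70,20),(118,255,255)); m[:240]=0;m[330:]=0;m[:,:170]=0;m[:,260:]=0
    k=max(cv2.findContours(m,0,2)[0],key=cv2.contourArea); print(n,cv2.boundingRect(k),k[k[:,0,0]<225].reshape(-1,2).min(0),k[k[:,0,0]<225].reshape(-1,2).max(0))
E
```

```text
top0 (182, 264, 66, 45) [182 264] [224 308]Traceback (most recent call last):
  File "<stdin>", line 8, in <module>
    return umr_minimum(a, axis, None, out, keepdims, initial, where)
ValueError: zero-size array to reduction operation minimum which has no identity
```

View pics/c1.png

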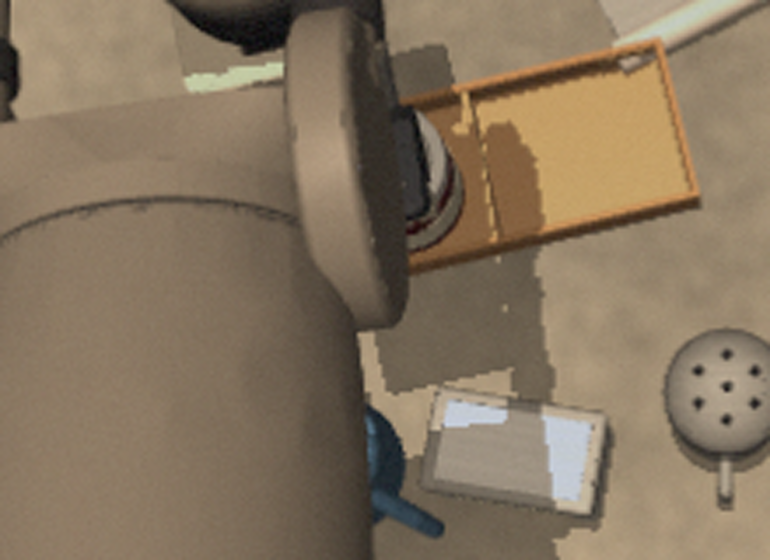

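View pics/top1.png

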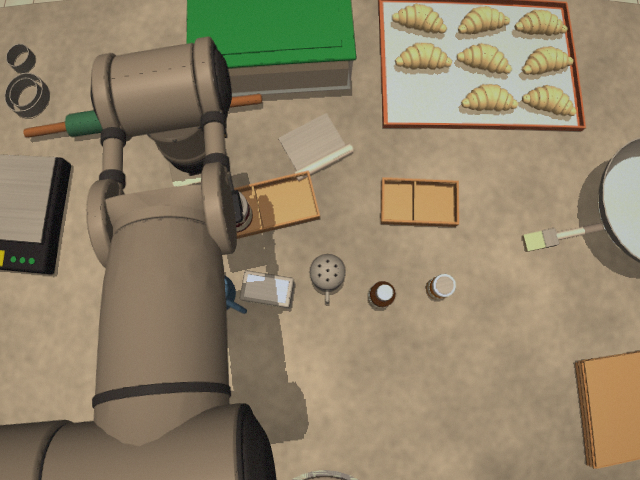

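```bash
python3 -m creep '[1,-0.008,-0.02,0,-0.02, 1,-0.013,-0.035,0,-0.03, 1,-0.013,-0.035,0,-0.03, 1,-0.013,-0.035,0,-0.03, 1,-0.013,-0.035,0,-0.03, 1,-0.013,-0.035,0,-0.03, 1,-0.013,-0.035,0,-0.03, 1,-0.013,-0.035,0,-0.03, 1,-0.013,-0.035,0,-0.03, 1,-0.013,-0.035,0,0, 1,-0.013,-0.035,0,0, 1,0,0,0,0]'
python3 - <<'E'
from h import *
c=grab('top','pics/top2.png'); h=cv2.cvtColor(c['image'],cv2.COLOR_RGB2HSV)
m=cv2.inRange(h,(98,70,20),(118,255,255)); m[:240]=0;m[330:]=0;m[:,:170]=0;m[:,265:]=0
k=max(cv2.findContours(m,0,2)[0],key=cv2.contourArea); print(cv2.boundingRect(k))
f=lambda i:cv2.cvtColor(cv2.resize(i[160:320,120:340],None,fx=3.5,fy=3.5,interpolation=2),4)
cv2.imwrite('pics/c2.png',f(c['image']))
E
```

```text
time: 13.2
tool_pos: [0.4418, -0.2123, 0.1759]
tool_rot: [-3.057, -0.023, 1.534]
contact_force: [-0.2, -0.3, 0.2]
opening: 0.0916
(185, 268, 61, 45)
```

View pics/c2.png

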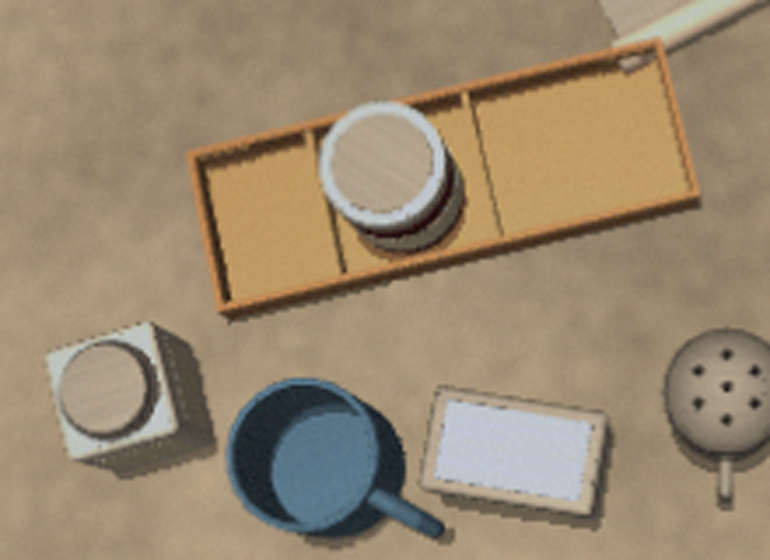

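Mug moved about 9 mm, which is within its limit but I must not touch it again. The caddy is unmoved and the jam stands upright. The tool's tilt builds up in fast sweeps, so I check whether it relaxes at rest.

```bash
python3 -m creep '[1,0,0,0,0,1,0,0,0,0,1,0,0,0,0,1,0,0,0,0,1,0,0,0,0,1,0,0,0,0,1,0,0,0,0,1,0,0,0,0]'; python3 -c "
from h import *
s=telemetry.observe();print(s['qpos'],s['qvel'])"; python3 -m creep '[1,0.05,0,0,0,1,0.05,0,0,0,1,0,0,0,0]'; python3 -m creep '[1,-0.05,0,0,0,1,-0.05,0,0,0,1,0,0,0,0]';python3 -m creep '[1,0,0,0.05,0,1,0,0,0.05,0,1,0,0,0,0]';python3 -m creep '[1,0,0,-0.05,0,1,0,0,-0.05,0,1,0,0,0,0]'
```

```text
time: 14.25
tool_pos: [0.4428, -0.2077, 0.1748]
tool_rot: [-3.055, -0.026, 1.539]
contact_force: [0.1, 0.0, 0.7]
opening: 0.092
[-0.58001785  0.36936517  1.60966827 -0.02411393  1.24968783 -0.5406567 ] [-0.00161971 -0.00061664 -0.00016533 -0.00147236 -0.00093984 -0.000667  ]
time: 14.62
tool_pos: [0.5445, -0.2078, 0.1745]
tool_rot: [-3.054, -0.026, 1.537]
contact_force: [-0.7, -0.1, -0.3]
opening: 0.0914
time: 15.0
tool_pos: [0.4397, -0.2069, 0.1728]
tool_rot: [-3.05, -0.027, 1.538]
contact_force: [0.7, -0.6, 1.0]
opening: 0.0921
time: 15.38
tool_pos: [0.439, -0.2071, 0.2763]
tool_rot: [-3.051, -0.027, 1.536]
contact_force: [0.1, 0.4, 0.4]
opening: 0.0918
time: 15.75
tool_pos: [0.4391, -0.2071, 0.1737]
tool_rot: [-3.053, -0.026, 1.536]
contact_force: [-0.3, -0.4, 0.5]
opening: 0.0916
```

Tilt persists, and it keeps its direction in the tool frame. A half turn (jaws are symmetric) flips it, and then empty sweeps at height should cancel it.

```bash
python3 -m creep '[1,0,0,0.01,-0.185,1,0,0,0.01,-0.185,1,0,0,0.01,-0.185,1,0,0,0.01,-0.185,1,0,0,0.01,-0.185,1,0,0,0.01,-0.185,1,0,0,0.01,-0.185,1,0,0,0.01,-0.185,1,0,0,0,-0.185,1,0,0,0,-0.185,1,0,0,0,-0.185,1,0,0,0,-0.185]';  python3 -m creep '[1,0,0,0,-0.185,1,0,0,0,-0.185,1,0,0,0,-0.185,1,0,0,0,-0.185,1,0,0,0,-0.185,1,0,0,0,0]'; python3 -m creep '[1,0.013,0.02,0,0, 1,0.013,0.04,0,0,1,0.013,0.045,0,0,1,0.013,0.045,0,0,1,0.013,0.045,0,0,1,0.013,0.045,0,0,1,0.013,0.045,0,0,1,0.013,0.045,0,0,1,0.013,0.045,0,0,1,0.013,0.02,0,0,1,0,0,0,0]'
```

```text
time: 17.25
tool_pos: [0.4449, -0.2109, 0.2782]
tool_rot: [-3.066, -0.043, -0.717]
contact_force: [0.1, 0.3, 1.3]
opening: 0.0923
time: 18.0
tool_pos: [0.447, -0.212, 0.2904]
tool_rot: [-3.057, -0.053, -1.653]
contact_force: [0.2, -0.5, 0.9]
opening: 0.0919
time: 19.38
tool_pos: [0.5805, 0.1144, 0.303]
tool_rot: [-3.042, 0.024, -1.477]
contact_force: [-0.2, -0.1, -0.7]
opening: 0.0917
```

```bash
cat > st.py <<'E'
from h import *
s=telemetry.observe(); r,p,y=s['tool_rot']; from scipy.spatial.transform import Rotation as R
z=R.from_euler('xyz',[r,p,y]).as_matrix()[:,2]; a=np.arctan2(s['tool_pos'][1],s['tool_pos'][0])
print('pos',s['tool_pos'].round(4),'yaw',round(y,3),'lean xy',z[:2].round(4),'radial/tang',(z[0]*np.cos(a)+z[1]*np.sin(a)).round(4),(-z[0]*np.sin(a)+z[1]*np.cos(a)).round(4),'q',s['qpos'].round(3),'t',s['time'])
E
python3 st.py; python3 -m creep '[1,-0.01,-0.025,0,0,1,-0.01,-0.025,0,0,1,-0.01,-0.025,0,0,1,-0.01,-0.025,0,0,1,-0.01,-0.025,0,0,1,-0.01,-0.025,0,0,1,0,0,0,0]'>/dev/null; python3 st.py;  python3 -m creep '[1,-0.02,-0.05,0,0,1,-0.02,-0.05,0,0,1,-0.02,-0.05,0,0,1,0,0,0,0]'>/dev/null; python3 st.py
```

```text
pos [0.5805 0.1144 0.303 ] yaw -1.477 lean xy [0.0965 0.0326] radial/tang 0.101 0.0134 q [0.049 0.357 1.27  0.028 1.416 3.096] t 19.375
pos [ 0.5147 -0.0433  0.3074] yaw -1.463 lean xy [0.0992 0.0301] radial/tang 0.0964 0.0383 q [-0.268  0.211  1.46   0.056  1.383  2.758] t 20.25
pos [ 0.4532 -0.195   0.3091] yaw -1.454 lean xy [0.1023 0.0302] radial/tang 0.082 0.0682 q [-0.619  0.175  1.501  0.085  1.4    2.396] t 20.75
```

```bash
python3 -m creep '[1,-0.028,0.012,0,0,1,-0.028,0.012,0,0,1,-0.028,0.012,0,0,1,-0.028,0.012,0,0,1,0,0,0,0]'>/dev/null; python3 st.py;  python3 -m creep '[1,-0.02,0.009,0,0,1,-0.02,0.009,0,0,1,-0.02,0.009,0,0]'>/dev/null; python3 st.py
```

```text
pos [ 0.3399 -0.1409  0.3102] yaw -1.446 lean xy [0.1051 0.0322] radial/tang 0.0848 0.07 q [-0.687 -0.077  1.767  0.093  1.391  2.317] t 21.375
pos [ 0.2816 -0.1125  0.3111] yaw -1.44 lean xy [0.1077 0.0323] radial/tang 0.088 0.07 q [-0.745 -0.218  1.878  0.098  1.425  2.256] t 21.75
```

```bash
python3 -m creep '[1,0.025,-0.008,0,0.185,1,0.025,-0.008,0,0.185,1,0.025,-0.008,0,0.185,1,0.025,-0.008,0,0.185,1,0.025,-0.008,0,0.185,1,0.025,-0.008,0,0.185,1,0.025,-0.008,0,0.185,1,0.025,-0.008,0,0.185,1,0.025,-0.008,0,0.185,1,0.025,-0.008,0,0.185,1,0.025,-0.008,0,0.185,1,0.025,-0.008,0,0.185]' >/dev/null; python3 st.py;  python3 -m creep '[1,0.02,-0.006,0,0.185,1,0.02,-0.006,0,0.185,1,0.02,-0.006,0,0.185,1,0.02,-0.006,0,0.185,1,0.02,-0.006,0,0.185,1,0,0,0,0]' >/dev/null; python3 st.py
```

```text
pos [ 0.6034 -0.2024  0.3107] yaw 0.815 lean xy [-0.0899  0.0746] radial/tang -0.109 0.0421 q [-0.458  0.599  0.861  0.028  1.795  0.303] t 23.25
pos [ 0.7146 -0.2248  0.3027] yaw 1.754 lean xy [-0.1151 -0.0257] radial/tang -0.1021 -0.0591 q [-0.378  0.959  0.185 -0.077  2.094 -0.596] t 24.0
```

```bash
python3 -m creep '[1,0.02,-0.006,0,0,1,0.02,-0.006,0,0,1,0.02,-0.006,0,0]'; python3 st.py
```

```text
time: 24.38
tool_pos: [0.7412, -0.2308, 0.2832]
tool_rot: [-3.05, 0.018, 1.748]
contact_force: [0.1, -0.1, 0.1]
opening: 0.0919
pos [ 0.7412 -0.2308  0.2832] yaw 1.748 lean xy [-0.0872 -0.0337] radial/tang -0.0732 -0.0581 q [-0.374  1.05   0.039 -0.074  2.121 -0.587] t 24.375
```

```bash
python3 -m creep '[1,0.02,-0.006,0.015,0,1,0.02,-0.006,0.015,0,1,0.02,-0.006,0.015,0]'; python3 st.py
```

```text
time: 24.75
tool_pos: [0.7481, -0.2338, 0.3032]
tool_rot: [-3.098, 0.043, 1.748]
contact_force: [-0.0, 0.5, -0.5]
opening: 0.0917
pos [ 0.7481 -0.2338  0.3032] yaw 1.748 lean xy [-0.0355 -0.0505] radial/tang -0.0188 -0.0588 q [-0.375  1.024  0.037 -0.069  2.094 -0.586] t 24.75
```

```bash
python3 -m creep '[1,0.016,-0.005,0.012,0]'; python3 st.py; python3 -m creep '[1,-0.01,0.003,-0.01,-0.185,1,-0.01,0.003,0,-0.185,1,0,0,0,-0.185,1,0,0,0,-0.185,1,0,0,0,-0.185,1,0,0,0,-0.185,1,0,0,0,-0.185,1,0,0,0,-0.185,1,0,0,0,-0.09,1,0,0,0,0]'; python3 st.py
```

```text
time: 24.88
tool_pos: [0.75, -0.2349, 0.309]
tool_rot: [-3.112, 0.051, 1.748]
contact_force: [0.0, -1.3, -0.2]
opening: 0.0917
pos [ 0.75   -0.2349  0.309 ] yaw 1.748 lean xy [-0.0206 -0.0554] radial/tang -0.0031 -0.059 q [-0.376  1.017  0.037 -0.068  2.086 -0.586] t 24.875
time: 26.12
tool_pos: [0.7296, -0.2296, 0.3053]
tool_rot: [-3.122, 0.048, 0.149]
contact_force: [0.4, -0.2, -0.7]
opening: 0.0918
pos [ 0.7296 -0.2296  0.3053] yaw 0.149 lean xy [-0.0501  0.0121] radial/tang -0.0514 -0.0035 q [-0.401  0.961  0.169 -0.01   2.063  1.016] t 26.125
```

```bash
python3 -m creep '[1,0.02,-0.006,0.0,0,1,0.02,-0.006,0.015,0,1,0.02,-0.006,0.015,0]'; python3 st.py
```

```text
time: 26.5
tool_pos: [0.746, -0.2339, 0.3109]
tool_rot: [-3.139, 0.013, 0.154]
contact_force: [-0.0, 0.3, -0.2]
opening: 0.0918
pos [ 0.746  -0.2339  0.3109] yaw 0.154 lean xy [-0.0128  0.0003] radial/tang -0.0123 -0.0036 q [-0.4    1.014  0.036 -0.005  2.103  1.014] t 26.5
```

```bash
python3 -m creep '[1,0.016,-0.005,0.012,0]'; python3 st.py; python3 -m creep '[1,-0.02,0.002,-0.005,0.14,1,-0.03,0.002,-0.01,0.14,1,-0.03,0.002,-0.01,0.14,1,-0.03,0.002,-0.01,0.14,1,-0.03,0.002,-0.01,0.14,1,-0.03,0.002,-0.01,0.14,1,-0.03,0.002,-0.01,0.14,1,-0.03,0.002,-0.01,0.14,1,-0.03,0.002,-0.01,0.14,1,-0.03,0,-0.01,0.14,1,0,0,0,0]'; python3 st.py
```

```text
time: 26.62
tool_pos: [0.7483, -0.2346, 0.3167]
tool_rot: [3.136, -0.002, 0.155]
contact_force: [0.3, -0.3, -0.3]
opening: 0.0917
pos [ 0.7483 -0.2346  0.3167] yaw 0.155 lean xy [ 0.003 -0.005] radial/tang 0.0043 -0.0039 q [-0.4    1.006  0.036 -0.004  2.094  1.014] t 26.625
time: 28.0
tool_pos: [0.4568, -0.2185, 0.2379]
tool_rot: [3.092, -0.007, 1.594]
contact_force: [1.4, -0.3, 0.2]
opening: 0.0922
pos [ 0.4568 -0.2185  0.2379] yaw 1.594 lean xy [0.0496 0.0077] radial/tang 0.0414 0.0283 q [-0.621  0.266  1.573  0.037  1.266 -0.654] t 28.0
```

```bash
python3 -m creep '[0.8,-0.007,0.002,-0.03,-0.05,0.8,0,0,-0.03,0,0.8,0,0,-0.03,0,0.8,0,0,-0.03,0,0.8,0,0,-0.02,0,0.8,0,0,0,0]'; python3 st.py
```

```text
time: 28.75
tool_pos: [0.4596, -0.2209, 0.1038]
tool_rot: [3.067, 0.008, 1.533]
contact_force: [-0.5, 0.2, -0.2]
opening: 0.0734
pos [ 0.4596 -0.2209  0.1038] yaw 1.533 lean xy [ 0.0741 -0.0109] radial/tang 0.0715 0.0223 q [-0.621  0.402  1.787  0.044  0.887 -0.61 ] t 28.75
```

```bash
python3 -m creep '[0.8,-0.005,0.002,0.06,0,0.8,-0.005,0.002,0.06,0,0.8,0,0,0,0]'>/dev/null; python3 st.py;  python3 -m creep '[0.8,0,0,-0.06,0,0.8,0,0,-0.06,0,0.8,0,0,0,0]' >/dev/null; python3 st.py
```

```text
pos [ 0.4524 -0.218   0.2321] yaw 1.53 lean xy [ 0.0817 -0.0159] radial/tang 0.0805 0.0211 q [-0.625  0.24   1.628  0.037  1.198 -0.597] t 29.125
pos [ 0.4557 -0.2196  0.1146] yaw 1.528 lean xy [ 0.0923 -0.0233] radial/tang 0.0932 0.019 q [-0.624  0.37   1.804  0.045  0.879 -0.609] t 29.5
```

```bash
python3 -m creep '[0.8,0,0,0.05,0,0.8,-0.036,0.016,0,0,0.8,-0.036,0.016,0,0,0.8,-0.036,0.016,0,0,0.8,0,0,0,0]'>/dev/null; python3 st.py;  python3 -m creep '[0.8,-0.018,0.008,0,0,0.8,-0.018,0.008,0,0,0.8,-0.018,0.008,0,0]' ; python3 st.py
```

```text
pos [ 0.3513 -0.1743  0.1787] yaw 1.526 lean xy [ 0.1081 -0.0355] radial/tang 0.1126 0.0163 q [-0.692  0.072  2.     0.051  0.964 -0.676] t 30.125
time: 30.5
tool_pos: [0.3018, -0.154, 0.1861]
tool_rot: [3.02, 0.04, 1.525]
contact_force: [0.8, -0.0, -1.0]
opening: 0.0733
pos [ 0.3018 -0.154   0.1861] yaw 1.525 lean xy [ 0.1198 -0.0452] radial/tang 0.1272 0.0142 q [-0.748 -0.055  2.107  0.059  0.971 -0.734] t 30.5
```

```bash
python3 -m creep '[0.8,0,0,0,0,0.8,0,0,0,0,0.8,0,0,0,0,0.8,0,0,0,0]'>/dev/null; python3 st.py;  python3 -m creep '[0.8,0,0,-0.02,0,0.8,-0.009,0.004,-0.02,0,0.8,-0.009,0.004,-0.02,0,0.8,-0.009,0.004,-0.02,0]' >/dev/null; python3 st.py;python3 -m creep '[0.8,-0.018,0.008,-0.01,0,0.8,-0.018,0.008,-0.01,0,0.8,-0.018,0.008,0,0,0.8,-0.018,0.008,0,0]' ; python3 st.py
```

```text
pos [ 0.3056 -0.1569  0.1901] yaw 1.524 lean xy [ 0.1265 -0.0509] radial/tang 0.1358 0.0125 q [-0.746 -0.056  2.096  0.059  0.974 -0.732] t 31.0
pos [ 0.2804 -0.1463  0.1091] yaw 1.524 lean xy [ 0.1294 -0.0534] radial/tang 0.1395 0.0125 q [-0.782  0.032  2.298  0.085  0.684 -0.801] t 31.5
time: 32.0
tool_pos: [0.2069, -0.1133, 0.087]
tool_rot: [3.013, 0.044, 1.526]
contact_force: [-0.1, 0.4, 0.8]
opening: 0.073
pos [ 0.2069 -0.1133  0.087 ] yaw 1.526 lean xy [ 0.1266 -0.0498] radial/tang 0.135 0.0171 q [-0.94  -0.08   2.499  0.127  0.611 -0.998] t 32.0
```

```bash
python3 -m creep '[0.8,0.02,-0.008,0.04,-0.185,0.8,0.02,-0.008,0.04,-0.185,0.8,0.03,-0.008,0.03,-0.185,0.8,0.035,-0.008,0.03,-0.185,0.8,0.035,-0.008,0.03,-0.185,0.8,0.035,-0.008,0.03,-0.185,0.8,0.035,-0.008,0.03,-0.185,0.8,0.035,-0.008,0,-0.185,0.8,0.035,-0.008,0,-0.185,0.8,0.035,-0.008,0,-0.185,0.8,0.035,-0.008,0,-0.185,0.8,0.035,-0.008,0,-0.185]'>/dev/null; python3 st.py;  python3 -m creep '[0.8,0.03,-0.005,0,-0.185,0.8,0.03,-0.005,0,-0.185,0.8,0.03,-0.005,0,-0.185,0.8,0.03,-0.005,0,-0.185,0.8,0.02,0,0,-0.185,0.8,0,0,0,0]' >/dev/null; python3 st.py
```

```text
pos [ 0.5934 -0.206   0.3047] yaw -0.641 lean xy [-0.105  -0.0804] radial/tang -0.0728 -0.1104 q [-0.396  0.555  0.955 -0.116  1.698  1.802] t 33.5
pos [ 0.7207 -0.2218  0.2862] yaw -1.532 lean xy [-0.135   0.0364] radial/tang -0.1397 -0.005 q [-0.392  1.048  0.039 -0.022  2.193  2.696] t 34.25
```

```bash
python3 -m creep '[0.8,0.02,-0.006,0.015,0,0.8,0.02,-0.006,0.015,0,0.8,0.02,-0.006,0.015,0,0.8,0.02,-0.006,0.015,0]'>/dev/null; python3 st.py
```

```text
pos [ 0.7299 -0.2242  0.3137] yaw -1.521 lean xy [-0.0638  0.0122] radial/tang -0.0645 -0.0071 q [-0.393  1.011  0.036 -0.016  2.158  2.691] t 34.75
```

```bash
python3 -m creep '[0.8,-0.05,0.001,-0.02,0,0.8,-0.055,0.001,-0.03,0,0.8,-0.055,0.001,-0.03,0,0.8,-0.055,0.001,-0.03,0,0.8,-0.055,0.001,-0.03,0,0.8,0,0,0,0]'>/dev/null; python3 st.py
```

```text
pos [ 0.5185 -0.224   0.2043] yaw -1.519 lean xy [-0.058   0.0095] radial/tang -0.0569 -0.0143 q [-0.531  0.46   1.377 -0.022  1.359  2.564] t 35.5
```

```bash
python3 -m creep '[0.8,-0.035,0.004,-0.02,0,0.8,-0.034,0.004,-0.03,0,0.8,0,0,-0.03,0,0.8,0,0,-0.02,0,0.8,0,0,0,0]'>/dev/null; python3 st.py
```

```text
pos [ 0.4565 -0.2209  0.1111] yaw -1.518 lean xy [-0.0353 -0.0047] radial/tang -0.0297 -0.0196 q [-0.587  0.439  1.695 -0.027  1.034  2.516] t 36.125
```

```bash
python3 -m creep '[0.8,-0.007,0.004,0,0,0.8,0,0,0,0]'>/dev/null; python3 st.py;  python3 -m creep '[0.8,0,0,-0.025,0,0.8,0,0,-0.022,0,0.8,0,0,0,0]'>/dev/null; python3 st.py
```

```text
pos [ 0.4515 -0.2179  0.1138] yaw -1.517 lean xy [-0.0303 -0.008 ] radial/tang -0.0238 -0.0204 q [-0.587  0.423  1.713 -0.027  1.026  2.515] t 36.375
pos [ 0.4541 -0.2193  0.0693] yaw -1.516 lean xy [-0.0236 -0.0125] radial/tang -0.0158 -0.0215 q [-0.587  0.486  1.76  -0.03   0.909  2.519] t 36.75
```

```bash
python3 -m creep '[0.7,-0.005,0.003,-0.009,0,0.45,-0.001,0.001,-0.001,0,0.3,-0.001,0.001,-0.001,0,0.2,-0.001,0,-0.001,0,0.2,-0.001,0,-0.001,0]' 20; python3 st.py
```

```text
time: 37.38
tool_pos: [0.4474, -0.2155, 0.0594]
tool_rot: [3.124, -0.016, -1.516]
contact_force: [1.3, 0.6, 7.8]
opening: 0.0408
pos [ 0.4474 -0.2155  0.0594] yaw -1.516 lean xy [-0.0163 -0.0169] radial/tang -0.0074 -0.0224 q [-0.588  0.485  1.797 -0.03   0.863  2.519] t 37.375
```

```bash
python3 -m creep '[0.2,0,0,0.02,0,0.2,0,0,0.04,0,0.2,0.02,0.008,0.03,0,0.2,0.04,0.017,0,0,0.2,0.05,0.021,0,0,0.2,0.04,0.017,0,0,0.2,0.01,0.005,0,0,0.2,0,0,0,0]'; python3 st.py
```

```text
time: 38.38
tool_pos: [0.609, -0.1453, 0.1512]
tool_rot: [3.12, -0.014, -1.519]
contact_force: [-0.6, 0.3, -1.4]
opening: 0.0408
pos [ 0.609  -0.1453  0.1512] yaw -1.519 lean xy [-0.0205 -0.0156] radial/tang -0.0164 -0.0199 q [-0.345  0.59   1.303 -0.023  1.262  2.751] t 38.375
```

Lean is small now. I go over the honey slot (0.616, -0.146) and lower; contact is expected near TCP z 0.062.

```bash
python3 -m creep '[0.2,0.007,0,-0.03,0,0.2,0,0,-0.025,0,0.2,0,0,-0.012,0,0.2,0,0,-0.004,0]'; python3 st.py
```

```text
time: 38.88
tool_pos: [0.6124, -0.1481, 0.0796]
tool_rot: [3.119, -0.015, -1.522]
contact_force: [-0.1, 0.4, -0.8]
opening: 0.0405
pos [ 0.6124 -0.1481  0.0796] yaw -1.522 lean xy [-0.0219 -0.0164] radial/tang -0.0174 -0.021 q [-0.347  0.668  1.371 -0.025  1.118  2.757] t 38.875
```

```bash
python3 -m creep '[0.2,0.004,0.002,-0.008,0,0.2,0,0,-0.004,0,0.2,0,0,-0.002,0]'; python3 -m creep '[0.2,0,0,-0.002,0]';python3 -m creep '[0.2,0,0,-0.002,0]'
```

```text
time: 39.25
tool_pos: [0.6172, -0.1468, 0.0666]
tool_rot: [3.122, -0.016, -1.522]
contact_force: [0.1, -0.7, -0.9]
opening: 0.0411
time: 39.38
tool_pos: [0.6174, -0.1468, 0.0648]
tool_rot: [3.122, -0.017, -1.522]
contact_force: [-0.4, -0.1, -0.8]
opening: 0.0406
time: 39.5
tool_pos: [0.6175, -0.1468, 0.0629]
tool_rot: [3.122, -0.017, -1.522]
contact_force: [0.3, -0.1, -1.0]
opening: 0.0406
```

```bash
python3 -m creep '[0.2,0,0,-0.0015,0]';python3 -m creep '[0.2,0,0,-0.0015,0]'
```

```text
time: 39.62
tool_pos: [0.618, -0.147, 0.0623]
tool_rot: [3.124, -0.018, -1.522]
contact_force: [-2.3, 0.1, 9.2]
opening: 0.041
time: 39.75
tool_pos: [0.6182, -0.1473, 0.0623]
tool_rot: [3.125, -0.019, -1.522]
contact_force: [-3.4, 0.5, 10.6]
opening: 0.0409
```

```bash
python3 -m creep '[0.5,0,0,0,0,0.6,0,0,0,0,0.7,0,0,0,0]'; python3 -m creep '[0.7,0,0,0.03,0,0.7,0,0,0.05,0,0.7,0,0,0.04,0,0.7,-0.04,0.008,0,0.15,0.8,-0.048,0.01,0,0.15,0.8,-0.048,0.01,0,0.15,0.8,-0.046,0.01,0,0.15,0.8,0,0,0,0]'; python3 st.py
python3 - <<'E'
from h import *
grab('side','pics/side3.png')
E
```

```text
time: 40.12
tool_pos: [0.6186, -0.1475, 0.0628]
tool_rot: [3.126, -0.019, -1.522]
contact_force: [0.4, -0.4, -0.0]
opening: 0.0608
time: 41.12
tool_pos: [0.4305, -0.1078, 0.1844]
tool_rot: [3.125, -0.02, -0.902]
contact_force: [0.9, 0.2, 0.7]
opening: 0.0735
pos [ 0.4305 -0.1078  0.1844] yaw -0.902 lean xy [-0.0011 -0.026 ] radial/tang 0.0052 -0.0255 q [-0.4    0.223  1.789 -0.027  1.121  2.085] t 41.125
```

View pics/side3.png

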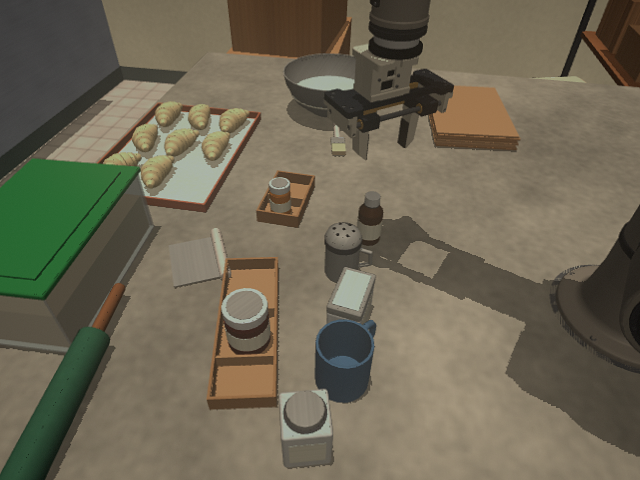

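Honey stands in its cell at (280,195), and lean is small. Now the bottle, with grasp at TCP z ≈ 0.070.

```bash
python3 -m creep '[0.8,0.003,0.001,-0.03,0,0.8,0,0,-0.025,0,0.8,0,0,0,0]'; python3 st.py
```

```text
time: 41.55
tool_pos: [0.4402, -0.1092, 0.1297]
tool_rot: [3.129, -0.027, -0.908]
contact_force: [-0.0, -0.3, 0.4]
opening: 0.0736
pos [ 0.4402 -0.1092  0.1297] yaw -0.908 lean xy [ 0.0071 -0.0293] radial/tang 0.0139 -0.0267 q [-0.395  0.304  1.851 -0.029  0.969  2.1  ] t 41.55
```

```bash
python3 -m creep '[0.8,-0.007,0.003,-0.02,0,0.8,-0.001,0.001,-0.02,0,0.8,-0.001,0,-0.013,0,0.8,0,0,-0.003,0]'; python3 st.py
```

```text
time: 42.05
tool_pos: [0.4368, -0.1074, 0.0754]
tool_rot: [3.133, -0.035, -0.91]
contact_force: [0.1, -0.2, -0.0]
opening: 0.0734
pos [ 0.4368 -0.1074  0.0754] yaw -0.91 lean xy [ 0.0146 -0.0323] radial/tang 0.0219 -0.0279 q [-0.394  0.378  1.932 -0.034  0.806  2.11 ] t 42.05
```

```bash
python3 -m creep '[0.7,-0.002,0.001,-0.006,0,0.5,-0.001,0,-0.001,0,0.3,-0.001,0,-0.001,0,0.25,-0.001,0,-0.001,0,0.25,-0.001,0,-0.001,0]' 20; python3 st.py
```

```text
time: 42.68
tool_pos: [0.4352, -0.1073, 0.0683]
tool_rot: [3.14, -0.043, -0.911]
contact_force: [3.5, 4.0, 10.6]
opening: 0.0321
pos [ 0.4352 -0.1073  0.0683] yaw -0.911 lean xy [ 0.0253 -0.035 ] radial/tang 0.0329 -0.0279 q [-0.396  0.383  1.953 -0.032  0.769  2.109] t 42.675
```

```bash
python3 - <<'E'
from h import *
c=grab('side','pics/side4.png');i=cv2.cvtColor(c['image'],4)
t=cv2.cvtColor(grab('top','pics/top4.png')['image'],4)
cv2.imwrite('pics/s4.png',np.hstack([cv2.resize(i[130:300,280:450],(400,400),interpolation=2),cv2.resize(t[210:330,310:430],(400,400),interpolation=2)]))
E
```

```text
(no output)
```

View pics/s4.png

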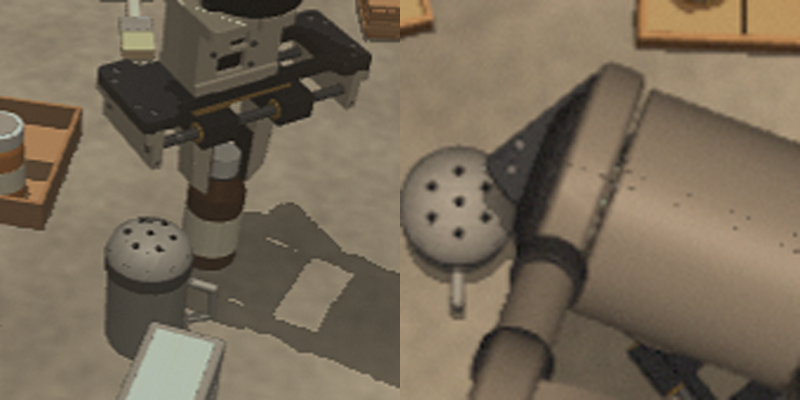

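```bash
python3 - <<'E'
from h import *
for n in('side0','side3','side4'):
    c=load(f'pics/{n}.npy');h=cv2.cvtColor(c['image'],cv2.COLOR_RGB2HSV)
    i=cv2.cvtColor(c['image'],4)[180:260,340:400]
    cv2.imwrite(f'pics/z_{n}.png',cv2.resize(i,None,fx=6,fy=6,interpolation=2))
cv2.imwrite('pics/z.png',np.hstack([cv2.resize(cv2.imread(f'pics/z_{n}.png'),(390,520)) for n in('side3','side4')]))
s=telemetry.observe();print(s['contact_force'],s['torque'],s['opening'])
p=s['tool_pos']
c=load('pics/side4.npy');u=np.array([-.79,-.61,0])
print(proj(c,[p,p+u*.016-[0,0,.025],p-u*.016-[0,0,.025],[.4357,-.1066,.104],[.4357,-.1066,0]]))
E
```

```text
[3.19582485 2.53694252 8.57333309] [ 0.78982384 -0.76652763  0.00484863] 0.031605063332414876
[[371.6020403  209.30689655]
 [377.47373022 217.34821849]
 [363.12528057 222.13924492]
 [373.13855034 193.86339144]
 [367.96152799 237.02700191]]
```

View pics/z.png

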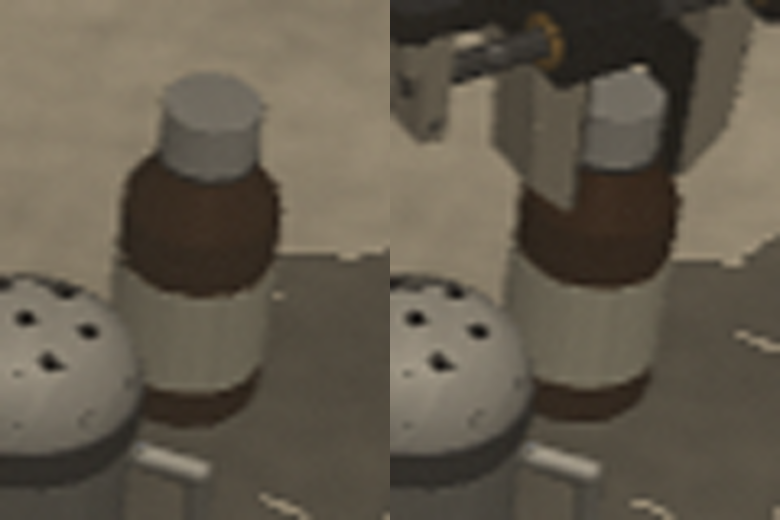

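```bash
python3 - <<'E'
from h import *
c=load('pics/side1.npy');p=np.array([.5969,.1661,.201]);y=1.802;u=np.array([np.sin(y),-np.cos(y),0])
for dz in (0,.025): print(dz,proj(c,[p+u*.042-[0,0,dz],p-u*.042-[0,0,dz]]))
c=load('pics/side3.npy');p=np.array([.4305,-.1078,.1844]);y=-.902;u=np.array([np.sin(y),-np.cos(y),0])
for dz in (0,.025): print(dz,proj(c,[p+u*.037-[0,0,dz],p-u*.037-[0,0,dz]]))
E
```

```text
0 [[199.56813825 243.65299063]
 [266.59879273 242.08183834]]
0.025 [[202.69166454 257.87332941]
 [267.78473934 256.27833101]]
0 [[399.00787832 149.83389203]
 [362.23721667 160.37299594]]
0.025 [[397.07205453 162.37551029]
 [361.04141282 173.11562047]]
```

```bash
python3 - <<'E'
from h import *
c=load('pics/side0.npy');p=np.array([.155,-.5012,.2161]);y=.2998;u=np.array([np.sin(y),-np.cos(y),0])
for dz in (0,.025): print(dz,proj(c,[p+u*.046-[0,0,dz],p-u*.046-[0,0,dz]]))
i=cv2.cvtColor(c['image'],4)[0:90,490:580];cv2.imwrite('pics/z0.png',cv2.resize(i,None,fx=6,fy=6,interpolation=2))
E
```

```text
0 [[512.72507878  55.08418853]
 [531.69499283  70.98050468]]
0.025 [[509.47077894  66.05578137]
 [527.88860366  82.44777347]]
```

View pics/z0.png

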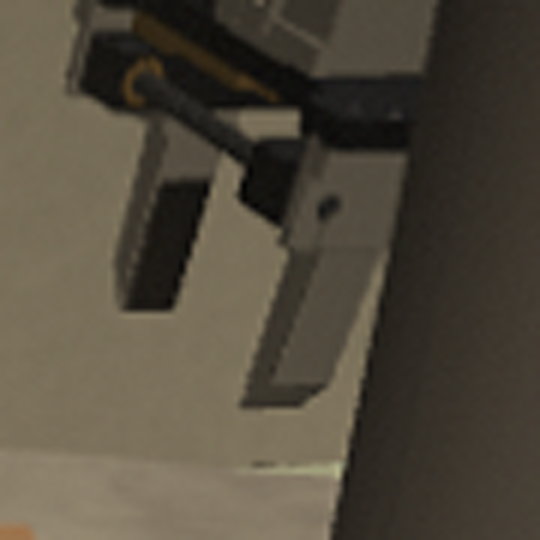

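The bottle has not moved, but the pads closed on its shoulders and cap. The images show the fingertips at about the reported tool z, not 25 mm below it. So I reopen and go about 23 mm lower.

```bash
python3 -m creep '[0.5,0,0,0,0,0.75,0,0,0,0,0.8,0,0,0,0,0.8,0,0,0,0]'; python3 -m creep '[0.8,-0.002,0.001,-0.01,0,0.8,-0.001,0,-0.01,0,0.8,-0.001,0,-0.005,0]'; python3 st.py
```

```text
time: 43.28
tool_pos: [0.4352, -0.1073, 0.0687]
tool_rot: [3.14, -0.044, -0.911]
contact_force: [-0.5, 1.9, -0.3]
opening: 0.0672
time: 43.65
tool_pos: [0.4305, -0.1061, 0.0417]
tool_rot: [3.14, -0.043, -0.911]
contact_force: [0.2, 0.2, -0.0]
opening: 0.0736
pos [ 0.4305 -0.1061  0.0417] yaw -0.911 lean xy [ 0.025  -0.0351] radial/tang 0.0327 -0.0281 q [-0.398  0.425  1.99  -0.036  0.69   2.111] t 43.65
```

```bash
python3 -m creep '[0.75,0.005,-0.001,0.003,0,0.6,0,0,0,0,0.45,0,0,0,0,0.35,0,0,0,0,0.35,0,0,0,0]' 20; python3 st.py
```

```text
time: 44.28
tool_pos: [0.4361, -0.1073, 0.0448]
tool_rot: [3.14, -0.043, -0.911]
contact_force: [-0.2, -0.4, -2.0]
opening: 0.0457
pos [ 0.4361 -0.1073  0.0448] yaw -0.911 lean xy [ 0.0252 -0.0351] radial/tang 0.0328 -0.028 q [-0.395  0.426  1.973 -0.035  0.706  2.113] t 44.275
```

```bash
python3 -m creep '[0.35,0,0,0.02,0,0.35,0,0,0.04,0,0.35,0,0,0.05,0,0.35,0,0,0.045,0,0.35,0,0,0,0]'; python3 st.py; python3 -m creep '[0.35,0.01,0.025,0,0,0.35,0.016,0.039,0,0,0.35,0.016,0.039,0,0,0.35,0.016,0.039,0,0,0.35,0.016,0.039,0,0,0.35,0.016,0.039,0,0,0.35,0.016,0.039,0,0,0.35,0.016,0.039,0,0,0.35,0.01,0.025,0,0,0.35,0.005,0.01,0,0,0.35,0,0,0,0]';python3 st.py
```

```text
time: 44.9
tool_pos: [0.4332, -0.1063, 0.203]
tool_rot: [3.137, -0.038, -0.911]
contact_force: [0.2, -0.8, -1.4]
opening: 0.0455
pos [ 0.4332 -0.1063  0.203 ] yaw -0.911 lean xy [ 0.0198 -0.0332] radial/tang 0.0271 -0.0275 q [-0.396  0.195  1.77  -0.025  1.146  2.096] t 44.9
time: 46.28
tool_pos: [0.5638, 0.2358, 0.1845]
tool_rot: [3.11, -0.024, -0.913]
contact_force: [-0.1, 0.2, -2.5]
opening: 0.045
pos [0.5638 0.2358 0.1845] yaw -0.913 lean xy [-0.0101 -0.0382] radial/tang -0.024 -0.0313 q [ 0.289  0.54   1.297 -0.035  1.325  2.782] t 46.275
```

```bash
python3 -m creep '[0.35,0.012,0.005,-0.02,0,0.35,0,0,-0.035,0,0.35,0,0,-0.03,0,0.35,0,0,-0.015,0,0.35,0,0,0,0]';python3 st.py
```

```text
time: 46.9
tool_pos: [0.5748, 0.2347, 0.0819]
tool_rot: [3.108, -0.025, -0.918]
contact_force: [0.7, 0.3, -2.1]
opening: 0.0452
pos [0.5748 0.2347 0.0819] yaw -0.918 lean xy [-0.0119 -0.0404] radial/tang -0.0263 -0.0329 q [ 0.283  0.655  1.39  -0.039  1.12   2.79 ] t 46.9
```

```bash
python3 -m creep '[0.35,0.002,0.006,0,0,0.35,0,0,-0.012,0,0.35,0,0.001,-0.010,0,0.35,0,0,-0.005,0,0.35,0,0,-0.002,0]';python3 st.py; python3 -m creep '[0.35,0,0,-0.002,0]'; python3 -m creep '[0.35,0,0,-0.002,0]'
```

```text
time: 47.52
tool_pos: [0.5786, 0.2425, 0.0541]
tool_rot: [3.113, -0.027, -0.918]
contact_force: [0.0, 0.5, -2.0]
opening: 0.0456
pos [0.5786 0.2425 0.0541] yaw -0.918 lean xy [-0.0067 -0.0389] radial/tang -0.0212 -0.0333 q [ 0.293  0.695  1.399 -0.04   1.066  2.802] t 47.525
time: 47.65
tool_pos: [0.5787, 0.2425, 0.0521]
tool_rot: [3.113, -0.027, -0.918]
contact_force: [-0.0, 0.0, -1.5]
opening: 0.0453
time: 47.78
tool_pos: [0.5788, 0.2425, 0.0501]
tool_rot: [3.113, -0.027, -0.918]
contact_force: [0.3, -0.5, -1.7]
opening: 0.0453
```

```bash
python3 -m creep '[0.35,0,0,-0.0015,0]'; python3 -m creep '[0.35,0,0,-0.0015,0]'; python3 -m creep '[0.35,0,0,-0.001,0]'
```

```text
time: 47.9
tool_pos: [0.5789, 0.2425, 0.0486]
tool_rot: [3.113, -0.027, -0.918]
contact_force: [0.1, 0.5, -1.3]
opening: 0.045
time: 48.02
tool_pos: [0.579, 0.2426, 0.0473]
tool_rot: [3.114, -0.027, -0.918]
contact_force: [-2.6, 1.6, 7.2]
opening: 0.0453
time: 48.15
tool_pos: [0.579, 0.2427, 0.0473]
tool_rot: [3.114, -0.027, -0.918]
contact_force: [-3.4, -0.7, 8.4]
opening: 0.0456
```

```bash
python3 -m creep '[0.55,0,0,0,0,0.7,0,0,0,0,0.75,0,0,0,0]'; python3 -m creep '[0.75,0,0,0.03,0,0.8,0,0,0.05,0,0.9,0,0,0.05,0.1,1,0,0,0.03,0.18,1,-0.01,0.006,0,0.185,1,-0.01,0.006,0,0.185,1,-0.01,0.006,0,0.185,1,-0.01,0.006,0,0.185,1,-0.01,0.006,0,0.185,1,-0.01,0.006,0,0.185,1,-0.01,0.006,0,0.185,1,-0.01,0.006,0,0.185]'; python3 -m creep '[1,-0.01,0.006,0,0.185,1,-0.01,0.006,0,0.185,1,-0.01,0.006,0,0.185,1,-0.01,0.006,0,0.185,1,0,0,0,0.185,1,0,0,0,0.1,1,0,0,0,0]'; python3 st.py
python3 - <<'E'
from h import *
grab('side','pics/side5.png');c=grab('top','pics/top5.png')
cv2.imwrite('pics/c5.png',cv2.cvtColor(cv2.resize(c['image'][160:320,120:340],None,fx=3.5,fy=3.5,interpolation=2),4))
E
```

```text
time: 48.52
tool_pos: [0.5797, 0.2429, 0.048]
tool_rot: [3.116, -0.028, -0.918]
contact_force: [-0.6, 0.9, 0.1]
opening: 0.0655
time: 50.02
tool_pos: [0.4972, 0.2911, 0.2122]
tool_rot: [3.113, -0.032, 0.87]
contact_force: [0.1, -1.1, -0.4]
opening: 0.092
time: 50.9
tool_pos: [0.4551, 0.316, 0.2122]
tool_rot: [3.112, -0.033, 1.912]
contact_force: [-0.0, 0.4, -0.1]
opening: 0.0917
pos [0.4551 0.316  0.2122] yaw 1.912 lean xy [0.017  0.0405] radial/tang 0.0371 0.0236 q [0.451 0.377 1.485 0.031 1.247 0.101] t 50.9
```

View pics/side5.png

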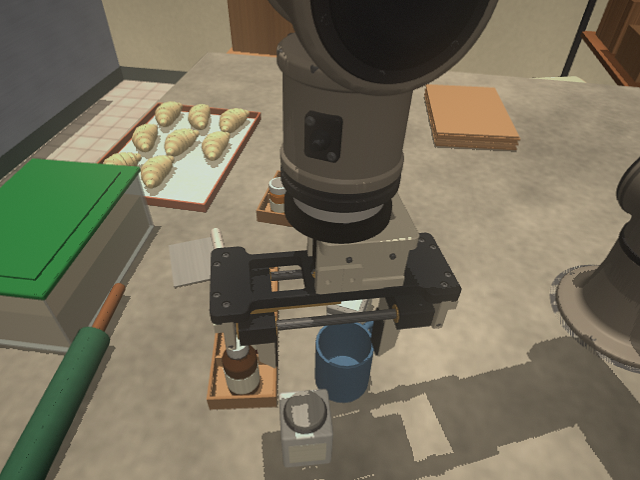

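View pics/c5.png

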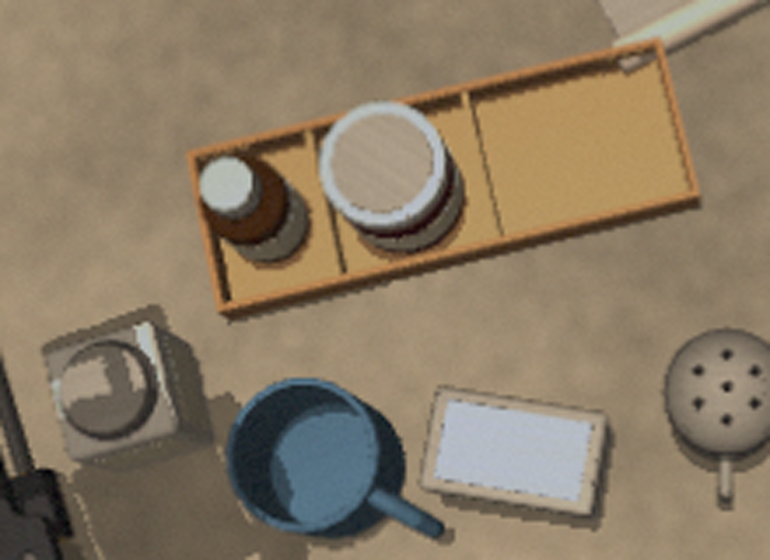

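```bash
python3 - <<'E'
from h import *
from t import LB
c=load('pics/top5.npy'); px=lambda L:(np.array(L,float)+.5)/3.5-.5+[120,160]
C,y=LB; e=np.array([[np.cos(y),np.sin(y)],[-np.sin(y),np.cos(y)]])
for n,p,z in(('jam',(383,167),.087),('bottle',(227,186),.107)):
    w=onz(c,px([p]),z)[0]; print(n,w.round(4),'local',(e@(w[:2]-C)).round(4))
w=onz(c,px([(440,386),(607,408),(592,515),(421,490)]),.076); s=np.roll(w,-1,0)-w
print('tin',w.mean(0),np.linalg.norm(s,axis=1),[round(float(np.degrees(np.arctan2(d[1],d[0]))),1) for d in s])
w=onz(c,px([(303,456)]),.088);print('mug',w); print('handle',onz(c,px([(443,530)]),.05))
p=np.array([.4551,.316,.2122]);print(proj(c,[p]),proj(load('pics/side5.npy'),[p]))
E
```

```text
jam [0.5899 0.1664 0.087 ] local [-0.0045  0.0236]
bottle [0.576 0.242 0.107] local [-0.0008  0.1005]
tin [0.44621485 0.09787327 0.076     ] [0.08554488 0.05432693 0.08712527 0.05337608] [-97.6, 172.3, 81.7, -9.4]
mug [[0.44190535 0.20297252 0.088     ]]
handle [[0.40699041 0.13715442 0.05      ]]
[[118.78958249 274.35004336]] [[324.26449331 357.22661351]]
```

Jam and bottle are in place, within 5 mm. The tin is now at (0.446, 0.098) with yaw about -8.5°. Caddy next.

```bash
python3 -m creep '[1,0.018,-0.012,-0.02,-0.04,1,0,0,-0.035,0,1,0,0,0,0]'; python3 st.py
```

```text
time: 51.38
tool_pos: [0.474, 0.3039, 0.1568]
tool_rot: [3.11, -0.033, 1.864]
contact_force: [-0.0, -0.2, 0.4]
opening: 0.0918
pos [0.474  0.3039 0.1568] yaw 1.864 lean xy [0.0206 0.0404] radial/tang 0.0391 0.0229 q [0.417 0.442 1.545 0.032 1.12  0.111] t 51.375
```

```bash
python3 -m creep '[1,0,0,-0.035,0,1,-0.001,0,-0.03,0,1,0,0,0,0]'; python3 st.py
python3 - <<'E'
from h import *
c=grab('side','pics/side6.png')
cv2.imwrite('pics/s6.png',cv2.cvtColor(cv2.resize(c['image'][280:480,200:460],None,fx=3,fy=3,interpolation=2),4))
E
```

```text
time: 51.75
tool_pos: [0.4755, 0.3054, 0.0951]
tool_rot: [3.103, -0.034, 1.862]
contact_force: [-0.7, 0.5, 0.5]
opening: 0.0915
pos [0.4755 0.3054 0.0951] yaw 1.862 lean xy [0.0273 0.0434] radial/tang 0.0465 0.0218 q [0.418 0.512 1.62  0.035 0.967 0.109] t 51.75
```

View pics/s6.png

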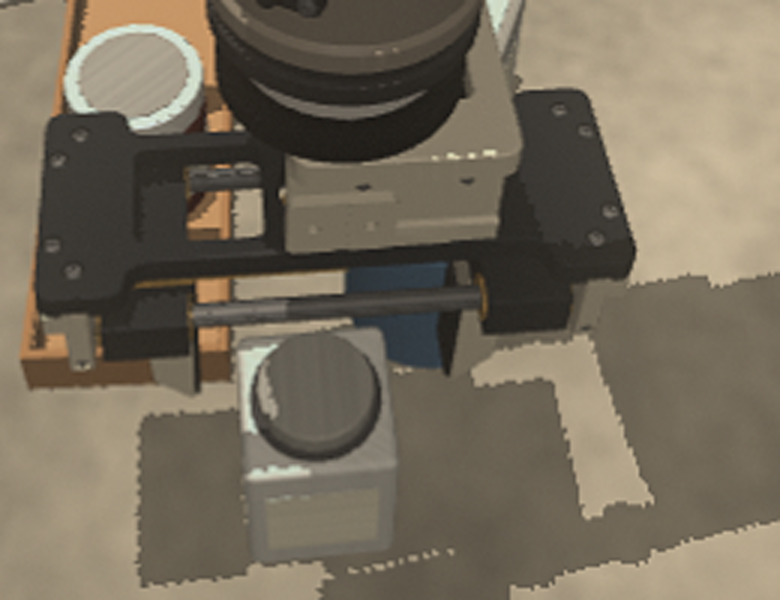

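```bash
python3 - <<'E'
from h import *
c=load('pics/side6.npy')
print(proj(c,[[.4755,.3054,.095],[.4755,.3054,.07]]))
for z in(.07,.095,.12): print(z,onz(c,[(263,408),(352,403)],z).round(4))
p=grab('top','pics/top6.png'); print(proj(p,[[.4755,.3054,.095]]))
cv2.imwrite('pics/t6.png',cv2.cvtColor(cv2.resize(p['image'][200:340,80:280],None,fx=4,fy=4,interpolation=2),4))
E
```

```text
[[305.98645024 403.70285312]
 [306.04867699 414.03315412]]
0.07 [[0.5281 0.3078 0.07  ]
 [0.4232 0.2809 0.07  ]]
0.095 [[0.523  0.32   0.095 ]
 [0.4232 0.2944 0.095 ]]
0.12 [[0.5179 0.3322 0.12  ]
 [0.4232 0.3079 0.12  ]]
[[148.8370241  270.31716977]]
```

View pics/t6.png

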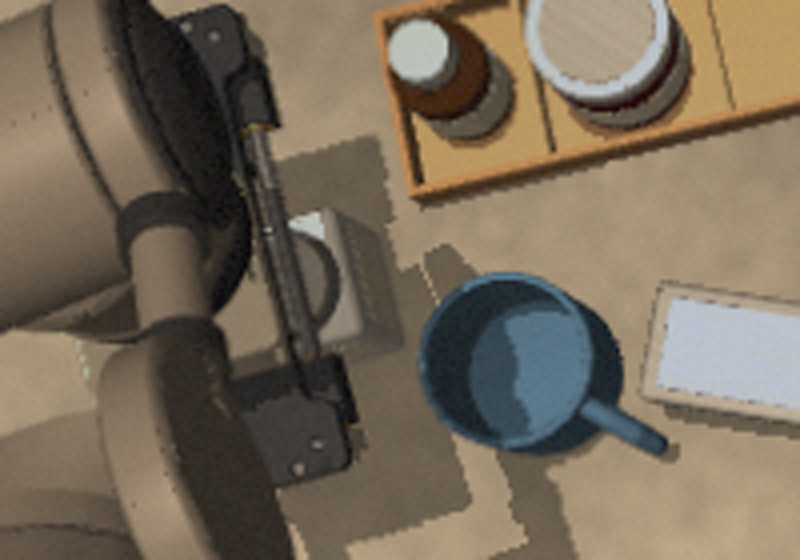

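Both views agree: the gripper is over the caddy, with the tips at the reported z. Descending.

```bash
python3 -m creep '[1,-0.002,-0.002,-0.025,0,1,-0.001,-0.001,-0.022,0,1,-0.001,-0.001,-0.01,0]'; python3 st.py; python3 -m creep '[0.8,0,-0.001,0,0.005,0.7,0,0,0,0,0.6,0,0,0,0,0.55,0,0,0,0,0.5,0,0,0,0]' 20; python3 st.py
```

```text
time: 52.22
tool_pos: [0.4778, 0.3044, 0.0465]
tool_rot: [3.085, -0.036, 1.862]
contact_force: [-0.7, 0.3, 0.6]
opening: 0.092
pos [0.4778 0.3044 0.0465] yaw 1.862 lean xy [0.0441 0.051 ] radial/tang 0.0646 0.0193 q [0.415 0.572 1.679 0.039 0.831 0.099] t 52.225
time: 52.85
tool_pos: [0.4796, 0.3042, 0.0499]
tool_rot: [3.08, -0.037, 1.868]
contact_force: [-0.1, -0.7, -3.1]
opening: 0.0609
pos [0.4796 0.3042 0.0499] yaw 1.868 lean xy [0.0482 0.0532] radial/tang 0.0692 0.0191 q [0.413 0.567 1.676 0.04  0.833 0.092] t 52.85
```

```bash
python3 -m creep '[0.5,0,0,0.02,0,0.5,0,0,0.04,0,0.5,0,0,0.05,0,0.5,0,0,0.05,0,0.5,0,0,0.02,0,0.5,0,0,0,0]' 25; python3 st.py; python3 -m creep '[0.5,0.005,-0.02,0,-0.03,0.5,0.01,-0.04,0,-0.03,0.5,0.011,-0.044,0,-0.03,0.5,0.011,-0.044,0,-0.03,0.5,0.011,-0.044,0,-0.03,0.5,0.011,-0.044,0,-0.03,0.5,0.011,-0.044,0,-0.03,0.5,0.011,-0.044,0,-0.03,0.5,0.011,-0.044,0,-0.03,0.5,0.011,-0.044,0,-0.03,0.5,0.01,-0.04,0,-0.03,0.5,0.01,-0.03,0,0]';python3 st.py
```

```text
time: 53.6
tool_pos: [0.4769, 0.303, 0.2333]
tool_rot: [3.086, -0.036, 1.868]
contact_force: [-0.5, -1.0, -2.1]
opening: 0.0606
pos [0.4769 0.303  0.2333] yaw 1.868 lean xy [0.043  0.0507] radial/tang 0.0635 0.0197 q [0.413 0.366 1.444 0.031 1.272 0.109] t 53.6
time: 55.1
tool_pos: [0.5901, -0.2047, 0.2116]
tool_rot: [3.121, -0.039, 1.512]
contact_force: [0.2, 0.9, -1.6]
opening: 0.0603
pos [ 0.5901 -0.2047  0.2116] yaw 1.512 lean xy [0.0229 0.0376] radial/tang 0.0093 0.0431 q [-0.48   0.526  1.245  0.045  1.367 -0.43 ] t 55.1
```

```bash
python3 -m creep '[0.5,0.022,-0.012,-0.03,0.027,0.5,0,0,-0.04,0,0.5,0,0,-0.035,0,0.5,0,0,-0.015,0,0.5,0,0,0,0]';python3 st.py
```

```text
time: 55.72
tool_pos: [0.6062, -0.2245, 0.0799]
tool_rot: [3.132, -0.042, 1.528]
contact_force: [0.6, 0.9, -1.5]
opening: 0.0602
pos [ 0.6062 -0.2245  0.0799] yaw 1.528 lean xy [0.0111 0.0416] radial/tang -0.0041 0.0429 q [-0.495  0.688  1.331  0.046  1.133 -0.471] t 55.725
```

```bash
python3 -m creep '[0.5,0.008,0.0065,0.006,0.01,0.5,0,0,0,0]';python3 st.py
python3 - <<'E'
from h import *
c=grab('side','pics/side7.png');t=grab('top','pics/top7.png')
cv2.imwrite('pics/s7.png',np.hstack([cv2.cvtColor(cv2.resize(i,(400,400),interpolation=2),4) for i in(c['image'][130:260,220:350],t['image'][140:260,350:470])]))
E
```

```text
time: 55.98
tool_pos: [0.616, -0.2183, 0.0889]
tool_rot: [3.128, -0.04, 1.538]
contact_force: [0.2, 0.2, -1.5]
opening: 0.0606
pos [ 0.616  -0.2183  0.0889] yaw 1.538 lean xy [0.0145 0.0399] radial/tang 0.0003 0.0425 q [-0.479  0.688  1.303  0.046  1.157 -0.465] t 55.975
```

View pics/s7.png

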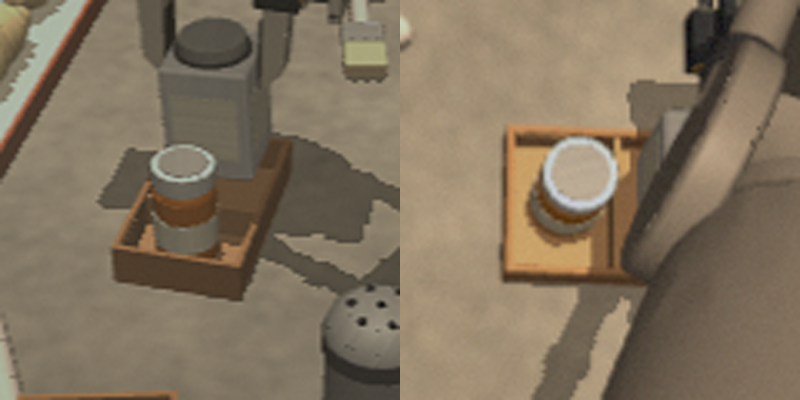

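The caddy hangs over its cell next to the honey jar. Lowering.

```bash
python3 -m creep '[0.5,-0.002,0,-0.012,0,0.5,-0.001,0,-0.010,0,0.5,0,0,-0.006,0,0.5,0,0,-0.003,0]';python3 st.py;python3 -m creep '[0.5,0,0,-0.002,0]'
```

```text
time: 56.58
tool_pos: [0.6116, -0.2184, 0.0555]
tool_rot: [3.13, -0.04, 1.538]
contact_force: [0.1, 0.2, -0.9]
opening: 0.0606
pos [ 0.6116 -0.2184  0.0555] yaw 1.538 lean xy [0.0132 0.04  ] radial/tang -0.001 0.0421 q [-0.482  0.718  1.346  0.047  1.085 -0.471] t 56.575
time: 56.7
tool_pos: [0.6115, -0.2184, 0.0539]
tool_rot: [3.13, -0.04, 1.538]
contact_force: [-6.1, 2.6, 13.3]
opening: 0.0604
```

```bash
python3 -m creep '[0.5,0,0,-0.0008,0]'; python3 -m creep '[0.68,0,0,0,0,0.75,0,0,0,0,0.85,0,0,0,0,0.85,0,0,0,0]';python3 -m creep '[0.85,0,0,0.02,0,0.85,0,0,0.04,0,0.85,0,0,0.05,0,0.85,0,0,0.04,0,0.85,0,0,0,0]';python3 st.py
python3 - <<'E'
from h import *
c=grab('side','pics/side8.png');t=grab('top','pics/top8.png')
cv2.imwrite('pics/s8.png',np.hstack([cv2.cvtColor(cv2.resize(i,(400,400),interpolation=2),4) for i in(c['image'][130:260,220:350],t['image'][140:260,350:470])]))
E
```

```text
time: 56.82
tool_pos: [0.6115, -0.2184, 0.054]
tool_rot: [3.13, -0.04, 1.538]
contact_force: [-3.9, 0.8, 6.0]
opening: 0.0606
time: 57.32
tool_pos: [0.6123, -0.2189, 0.0545]
tool_rot: [3.128, -0.039, 1.538]
contact_force: [-0.5, -0.3, 0.6]
opening: 0.0778
time: 57.95
tool_pos: [0.6116, -0.2184, 0.2081]
tool_rot: [3.128, -0.04, 1.538]
contact_force: [0.4, -0.5, -0.8]
opening: 0.0782
pos [ 0.6116 -0.2184  0.2081] yaw 1.538 lean xy [0.0145 0.0395] radial/tang 0.0004 0.0421 q [-0.482  0.583  1.157  0.042  1.407 -0.456] t 57.95
```

View pics/s8.png

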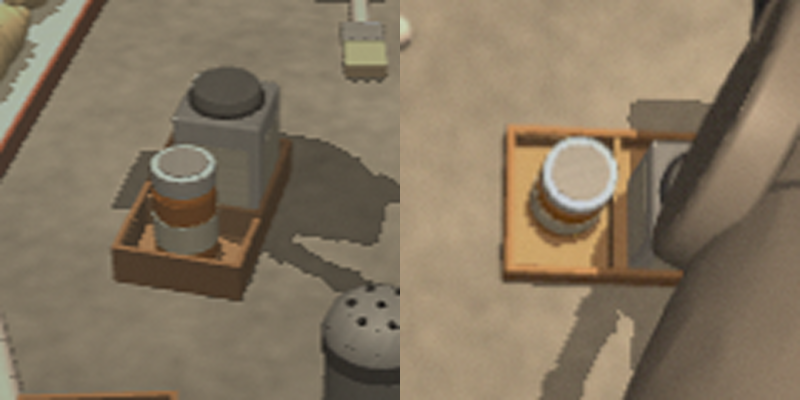

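Caddy is seated. Last is the tin: grip across its x, 8 mm toward -y, clear of the mug handle, at (0.445, 0.090) with yaw 1.43.

```bash
python3 -m creep '[0.85,-0.015,0.026,0,-0.013,0.85,-0.019,0.035,0,-0.013,0.85,-0.019,0.035,0,-0.013,0.85,-0.019,0.035,0,-0.013,0.85,-0.019,0.035,0,-0.013,0.85,-0.019,0.035,0,-0.013,0.85,-0.019,0.035,0,-0.013,0.85,-0.019,0.035,0,-0.013,0.85,-0.015,0.026,0,0,0.85,0,0,0,0]';python3 st.py
python3 - <<'E'
from h import *
t=grab('top','pics/top9.png')
cv2.imwrite('pics/t9.png',cv2.cvtColor(cv2.resize(t['image'][160:320,120:340],None,fx=3.5,fy=3.5,interpolation=2),4))
E
```

```text
time: 59.3
tool_pos: [0.4309, 0.089, 0.1845]
tool_rot: [-3.114, -0.048, 1.426]
contact_force: [-0.0, -1.1, 0.4]
opening: 0.0779
pos [0.4309 0.089  0.1845] yaw 1.426 lean xy [-0.0204  0.051 ] radial/tang -0.0097 0.0541 q [-0.009  0.226  1.786  0.056  1.151  0.111] t 59.3
```

View pics/t9.png

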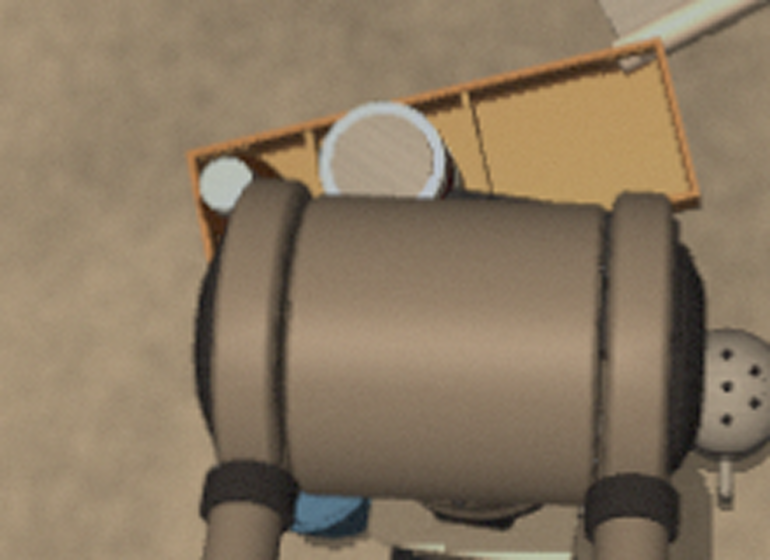

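```bash
python3 -m creep '[0.85,0.012,0.001,-0.02,0.002,0.85,0.001,0,-0.035,0,0.85,0,0,-0.025,0,0.85,0,0,0,0]';python3 st.py
python3 - <<'E'
from h import *
t=grab('side','pics/side9.png')
cv2.imwrite('pics/s9.png',cv2.cvtColor(cv2.resize(t['image'][200:420,230:450],(640,600),interpolation=2),4))
E
```

```text
time: 59.85
tool_pos: [0.4465, 0.0855, 0.1002]
tool_rot: [-3.113, -0.046, 1.425]
contact_force: [-0.2, 0.4, 0.9]
opening: 0.0782
pos [0.4465 0.0855 0.1002] yaw 1.425 lean xy [-0.0216  0.0494] radial/tang -0.0119 0.0526 q [-0.016  0.363  1.863  0.061  0.938  0.093] t 59.85
```

View pics/s9.png

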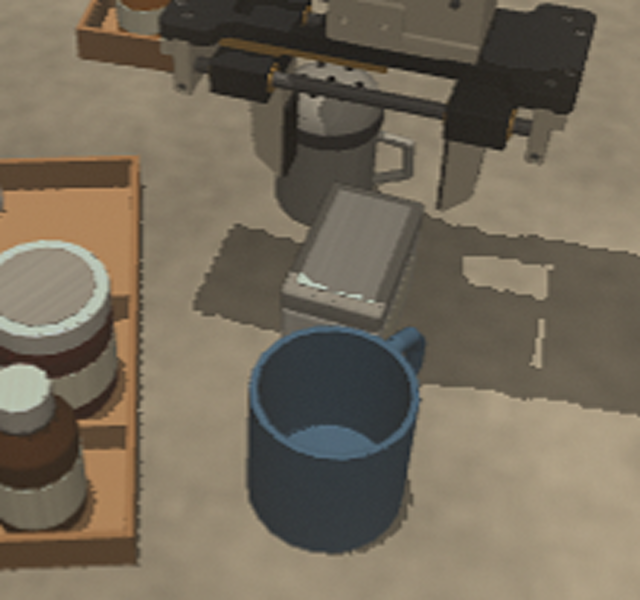

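```bash
python3 -m creep '[0.85,-0.001,0.005,-0.02,0.003,0.85,0,0.001,-0.025,0,0.85,-0.001,0.001,-0.015,0,0.85,0,0,-0.002,0]';python3 st.py
```

```text
time: 60.4
tool_pos: [0.4501, 0.0909, 0.0417]
tool_rot: [-3.124, -0.047, 1.426]
contact_force: [0.4, 0.4, 0.5]
opening: 0.0779
pos [0.4501 0.0909 0.0417] yaw 1.426 lean xy [-0.0107  0.0491] radial/tang -0.0008 0.0502 q [-0.004  0.461  1.919  0.07   0.773  0.09 ] t 60.4
```

```bash
python3 -m creep '[0.8,-0.005,0,-0.004,0,0.65,-0.001,0,-0.001,0,0.5,0,0,-0.001,0,0.45,0,0,-0.001,0,0.45,0,0,0,0]' 25;python3 st.py
```

```text
time: 61.02
tool_pos: [0.4455, 0.0905, 0.0373]
tool_rot: [-3.128, -0.048, 1.426]
contact_force: [-0.6, -0.9, -2.7]
opening: 0.053
pos [0.4455 0.0905 0.0373] yaw 1.426 lean xy [-0.0061  0.0491] radial/tang 0.0038 0.0493 q [-0.004  0.461  1.939  0.072  0.749  0.087] t 61.025
```

```bash
python3 -m creep '[0.45,0,0,0.015,0,0.45,0,0,0.04,0,0.45,0,0,0.05,0,0.45,0.01,0,0.02,0.04,0.45,0.03,-0.005,0,0.06,0.45,0.035,-0.006,0,0.06,0.45,0.035,-0.006,0,0.06,0.45,0.035,-0.006,0,0.06,0.45,0.02,-0.004,0,0.06,0.45,0,0,0,0.03,0.45,0,0,0,0]';python3 st.py
```

```text
time: 62.4
tool_pos: [0.6103, 0.0628, 0.1614]
tool_rot: [-3.117, -0.047, 1.808]
contact_force: [0.1, -0.3, -3.4]
opening: 0.053
pos [0.6103 0.0628 0.1614] yaw 1.808 lean xy [-0.0347  0.04  ] radial/tang -0.0304 0.0434 q [-0.043  0.567  1.316  0.04   1.295 -0.293] t 62.4
```

```bash
python3 -m creep '[0.45,0.005,-0.002,-0.025,-0.007,0.45,0,0,-0.03,0,0.45,0,0,-0.02,0,0.45,0,0,0,0]';python3 st.py
python3 - <<'E'
from h import *
t=grab('side','pics/side10.png');u=grab('top','pics/top10.png')
cv2.imwrite('pics/s10.png',np.hstack([cv2.cvtColor(cv2.resize(i,(400,400),interpolation=2),4) for i in(t['image'][230:410,170:350],u['image'][150:270,210:330])]))
E
```

```text
time: 62.9
tool_pos: [0.6117, 0.062, 0.0856]
tool_rot: [-3.116, -0.047, 1.799]
contact_force: [-0.1, -0.1, -2.3]
opening: 0.053
pos [0.6117 0.062  0.0856] yaw 1.799 lean xy [-0.0355  0.0405] radial/tang -0.0313 0.0439 q [-0.044  0.644  1.4    0.043  1.135 -0.292] t 62.9
```

View pics/s10.png

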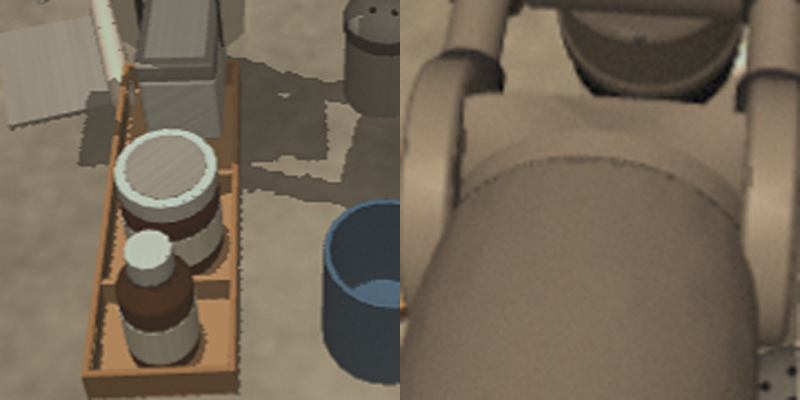

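```bash
python3 -m creep '[0.45,0.003,-0.002,-0.012,0,0.45,0.001,0,-0.012,0,0.45,0,0,-0.010,0,0.45,0,0,-0.003,0]';python3 st.py;python3 -m creep '[0.45,0,0,-0.002,0]'
```

```text
time: 63.5
tool_pos: [0.6186, 0.0598, 0.0505]
tool_rot: [-3.124, -0.045, 1.799]
contact_force: [-0.5, 0.2, -2.5]
opening: 0.0527
pos [0.6186 0.0598 0.0505] yaw 1.799 lean xy [-0.0274  0.0401] radial/tang -0.0234 0.0426 q [-0.048  0.691  1.418  0.044  1.062 -0.298] t 63.5
time: 63.62
tool_pos: [0.6186, 0.0598, 0.0482]
tool_rot: [-3.124, -0.045, 1.799]
contact_force: [-0.8, 1.1, -1.9]
opening: 0.0529
```

```bash
python3 -m creep '[0.45,-0.004,0.001,-0.002,0,0.45,0,0,-0.001,0]';python3 -m creep '[0.45,0,0,-0.002,0]';python3 -m creep '[0.45,0,0,-0.0015,0]'
```

```text
time: 63.88
tool_pos: [0.6144, 0.0609, 0.0452]
tool_rot: [-3.124, -0.045, 1.799]
contact_force: [0.4, 0.3, -3.3]
opening: 0.0529
time: 64.0
tool_pos: [0.6146, 0.061, 0.0434]
tool_rot: [-3.125, -0.045, 1.799]
contact_force: [-0.6, 0.8, -2.8]
opening: 0.053
time: 64.12
tool_pos: [0.6146, 0.061, 0.042]
tool_rot: [-3.125, -0.045, 1.799]
contact_force: [-0.1, 0.2, -2.1]
opening: 0.0528
```

```bash
python3 st.py
```

```text
pos [0.6146 0.061  0.042 ] yaw 1.799 lean xy [-0.0265  0.0401] radial/tang -0.0224 0.0426 q [-0.046  0.695  1.438  0.045  1.037 -0.298] t 64.125
```

```bash
python3 -m creep '[0.45,0,0,-0.0015,0]';python3 -m creep '[0.45,0,0,-0.0015,0]';python3 -m creep '[0.45,0,0,-0.001,0]'
```

```text
time: 64.25
tool_pos: [0.6148, 0.0609, 0.0405]
tool_rot: [-3.125, -0.045, 1.799]
contact_force: [-0.7, -2.1, -0.9]
opening: 0.0527
time: 64.38
tool_pos: [0.6149, 0.0606, 0.0403]
tool_rot: [-3.125, -0.045, 1.799]
contact_force: [-6.5, -1.2, 13.8]
opening: 0.053
time: 64.5
tool_pos: [0.6149, 0.0607, 0.0403]
tool_rot: [-3.126, -0.045, 1.799]
contact_force: [-2.7, -0.0, 4.4]
opening: 0.0527
```

Contact is at the expected height. I release, rise, and move clear for a final look.

```bash
python3 -m creep '[0.62,0,0,0,0,0.7,0,0,0,0,0.78,0,0,0,0,0.78,0,0,0,0]';python3 -m creep '[0.78,0,0,0.02,0,0.78,0,0,0.04,0,0.78,0,0,0.05,0,0.78,0,0,0.05,0,0.78,0,0,0.05,0,0.78,-0.02,-0.03,0.03,0,0.78,-0.02,-0.04,0,0,0.78,-0.03,-0.05,0,0,0.78,-0.03,-0.05,0,0,0.78,-0.03,-0.05,0,0,0.78,-0.03,-0.05,0,0,0.78,-0.03,-0.05,0,0]';python3 -m creep '[0.78,-0.02,-0.06,0,0,0.78,-0.02,-0.06,0,0,0.78,0,0,0,0,0.78,0,0,0,0]'; python3 st.py
python3 - <<'E'
from h import *
t=grab('side','pics/sideF.png');u=grab('top','pics/topF.png')
E
```

```text
time: 65.0
tool_pos: [0.6159, 0.0607, 0.0408]
tool_rot: [-3.128, -0.044, 1.799]
contact_force: [-0.5, 0.1, 0.0]
opening: 0.0712
time: 66.5
tool_pos: [0.4192, -0.2645, 0.2875]
tool_rot: [-3.13, -0.042, 1.807]
contact_force: [1.1, -0.7, 0.1]
opening: 0.0714
time: 67.0
tool_pos: [0.3765, -0.3861, 0.2872]
tool_rot: [-3.13, -0.041, 1.801]
contact_force: [-1.2, -0.2, 0.5]
opening: 0.0714
pos [ 0.3765 -0.3861  0.2872] yaw 1.801 lean xy [-0.0207  0.0375] radial/tang -0.0413 0.0114 q [-0.943  0.351  1.317  0.005  1.516 -1.174] t 67.0
```

View pics/sideF.png

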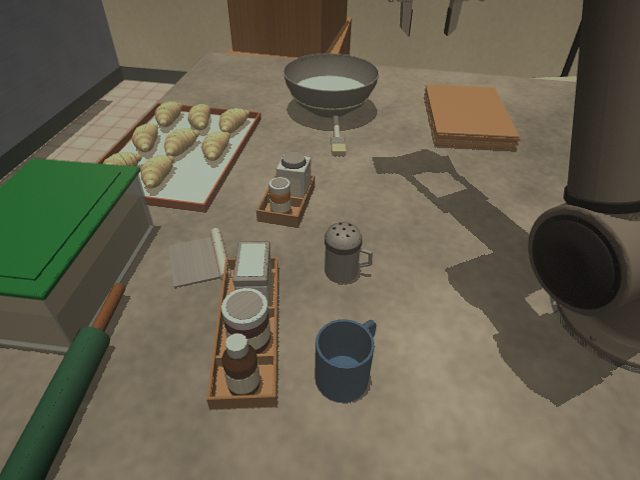

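View pics/topF.png

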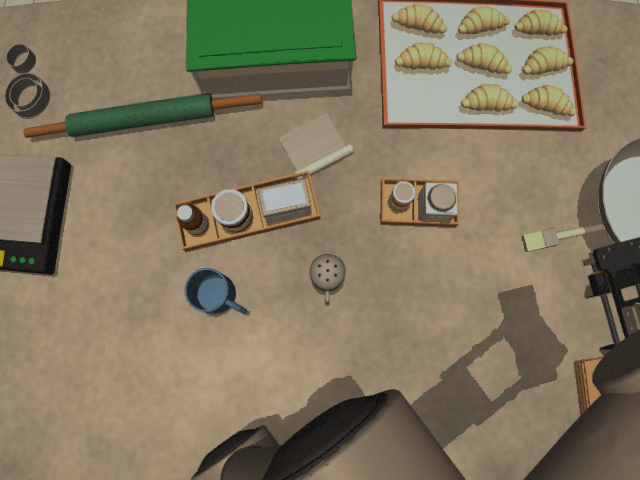

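All five items stand in their cells, the mug and dredger are upright, and the arm is clear. Now the numeric check.

```bash
python3 - <<'E'
from h import *
c=load('pics/topF.npy')
cv2.imwrite('pics/fa.png',cv2.cvtColor(cv2.resize(c['image'][160:260,165:325],None,fx=5,fy=5,interpolation=2),4))
cv2.imwrite('pics/fb.png',cv2.cvtColor(cv2.resize(c['image'][160:260,365:485],None,fx=5,fy=5,interpolation=2),4))
E
```

```text
(no output)
```

View pics/fa.png

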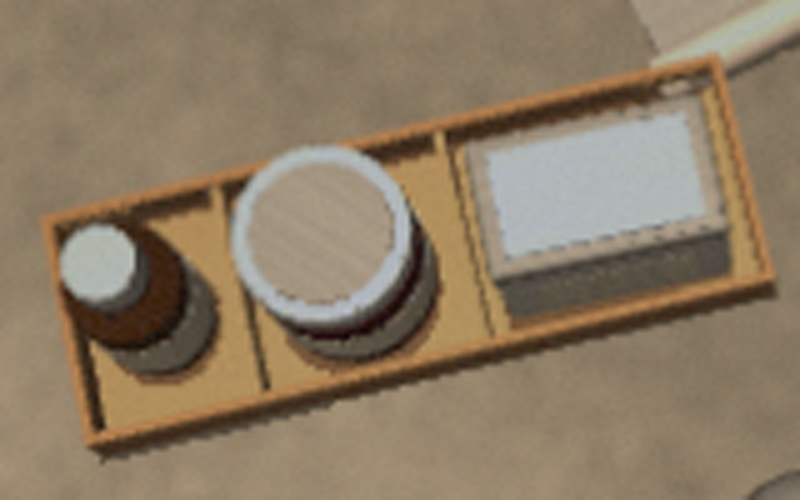

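View pics/fb.png

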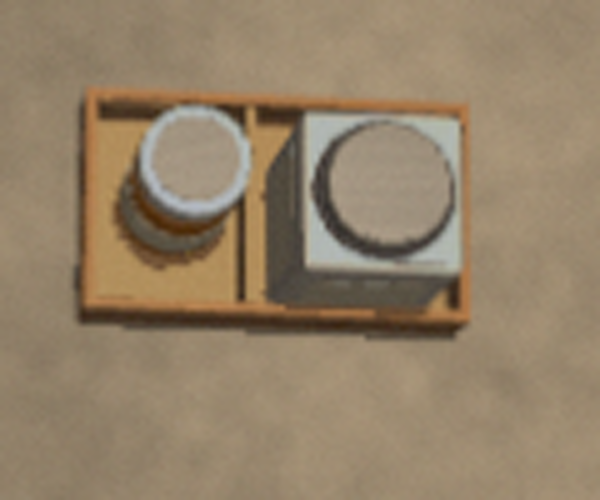

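```bash
python3 - <<'E'
from h import *
from t import LB,SB
c=load('pics/topF.npy')
def loc(B,w):
    C,y=B; e=np.array([[np.cos(y),np.sin(y)],[-np.sin(y),np.cos(y)]]); return (e@(np.array(w)[:2]-C)).round(4)
A=lambda L,ox:(np.array(L,float)+.5)/5-.5+[ox,160]
def P(n,L,ox,z,B): w=onz(c,A(L,ox),z); print(n,loc(B,w.mean(0)),np.linalg.norm(np.roll(w,-1,0)-w,axis=1).round(3))
P('jam',[(321,234)],165,.087,LB); P('bottle',[(99,264)],165,.107,LB)
P('tin',[(466,140),(703,94),(728,230),(494,280)],165,.079,LB)
P('honey',[(196,160)],365,.077,SB); P('caddy top',[(303,109),(461,113),(461,275),(303,272)],365,.085,SB); P('caddylid',[(389,187)],365,.096,SB)
w=onz(c,[(207,290)],.088);print('mug',w); print('dredger',onz(c,[(327.5,271.5)],.085), telemetry.observe()['contact_force'])
E
```

```text
jam [-0.0027  0.0238] [0.]
bottle [-0.      0.1005] [0.]
tin [-0.0064 -0.0767] [0.088 0.052 0.086 0.053]
honey [0.0046 0.0382] [0.]
caddy top [-0.0071 -0.0285] [0.058 0.061 0.058 0.061]
caddylid [-0.0082 -0.0286] [0.]
mug [[0.44178356 0.20157519 0.088     ]]
dredger [[ 0.47427158 -0.00926676  0.085     ]] [-0.13556635  0.66483039  0.46963535]
```

```bash
python3 -c "
from cell import workorder; print(workorder.hand_in())"
```

```text
the job is handed in; nothing more can be done
None
```

The job is handed in at about 67 s. By my last pictures, all five items stand upright in their own compartments, and the arm is clear of everything.

**Final check:** item positions from the last top picture, measured in each box's frame.

| Item | x offset | y | Allowed x | Allowed y |
|---|---|---|---|---|
| Jam jar | -3 mm | +24 mm | ±13 | 9 to 35 |
| Syrup bottle | 0 mm | +100.5 mm | ±23 | 87 to 111 |
| Biscuit tin | -6 mm | -77 mm | ±19.5 | -89.5 to -64.5 |
| Honey jar | +5 mm | +38 mm | ±22 | 29 to 53 |
| Tea caddy | -7 to -8 mm | -29 mm | ±13 | -44 to -18 |

I did not measure heights directly. Each item met the floor within about 1 mm of the expected height before I released it. The caddy is nearest its limit, about 5 mm inside.

**What went wrong or disagreed:**
- **Mug and tin nudged:** while I tried to correct the tool's tilt, I swung the held jam jar low past them. The mug moved about 10 mm against its 30 mm limit, and the tin shifted and turned. Both stayed upright, and I measured the tin again before gripping it. The dredger moved less than 3 mm by the pictures.
- **Fingertip height:** in the pictures the fingertips were level with the reported tool height, not 25 mm below it as described. My first close on the bottle therefore landed on its shoulders. The bottle did not move, and I regripped it 23 mm lower.
- **Tool tilt:** the tool gradually leaned during moves, once to about 0.14 rad with nothing held. It was 0.025 to 0.05 rad whenever I set an item down.

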